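Feel which fetch ball has gone soft

TASK

Three grey fetch balls on the hall shelf look alike, but one has gone soft and two are still firm. Find out which by squeezing them between the fingers, gently enough that no ball is ever pressed to less than two thirds of its width; stand the soft one in the red key dish, put both firm ones in the bamboo box, and shut the lid. Leave the other things on the shelf where they are.

Things in the scene. Friction and masses are not known exactly. Their poses are not given: they have to be found in the camera images.
- ball_1_center (a point): Centre of a grey silicone ball, 28.5 mm above the shelf. The three balls look alike: 54 mm wide across the cheeks (own x axis), 57 mm high, about 80 g, on a flat foot 28 mm wide, so they do not roll. A dark seam line runs over the top in the ball's y-z plane on a stiff band 14 mm wide; two hollow cheeks lie either side. Which ball is soft is not told: feel it
- ball_2_center (a point): Centre of another such ball: same sizes and axes. Squeeze a ball across its seam, cheek to cheek (along its x axis, within about 20 degrees; flat pole spots 15 mm wide, 27 mm either side of the centre); along the seam every ball is stiff
- ball_3_center (a point): Centre of another such ball: same sizes and axes. A firm ball narrows by less than 1 mm in all at 10 N a finger. The soft one narrows by about 1.8 mm for each newton a finger (9 mm at 5 N, 18 mm at 10 N) and springs back; 10 N a finger is already too much for it
- box: Bamboo box, fixed: 150 mm (its x) by 220 mm (its y), 70 mm high, walls and floor 7 mm (136 by 206 mm, 63 mm deep inside); two balls fit side by side along its y. Origin at the centre of its underside. The lid's hinge runs along the +x rim, away from the robot; yaw varies. Box and dish lie on opposite sides of the balls, either way round
- lid (a joint): Angle of the box's bamboo lid in rad: 0 shut, starts standing open at 1.6 to 1.78, stop at 1.8. The hinge has a soft damper and slight friction: near upright the lid stays about where it is or leans back to its stop; once pushed or drawn below about 1.35 it sinks shut by itself in a second or two
- lid_edge (a point): Middle of the lid's free edge (the lid is 150 mm from hinge to edge, 220 mm along y, 8 mm thick; the edge stands about 220 mm above the shelf when the lid is upright). Axes: x points from the free edge to the hinge, z out of the lid's upper (outer) face, y along the edge
- lid_hinge (a point): Middle of the lid's hinge line, on the box's +x rim, 70 mm above the shelf; the hinge turns about its y axis
- dish: Red ceramic key dish, fixed, round, 168 mm across the rim, 26 mm high, flat inner floor about 120 mm across and 6 mm above the shelf. Origin at the centre of its underside
- whistle: Chrome whistle, 50 mm long, loose: leave alone. Origin at the centre of its underside
- scoop: Lime plastic scoop, 150 mm long, loose: leave alone. Origin on its underside near the middle
- bag_holder: Dark blue upright bag-roll holder, 38 mm wide, 70 mm high, loose: leave alone. Origin at the centre of its underside
- door_key: Brass key with a black fob lying flat, 80 mm long, loose: leave alone. Origin on its underside
- torch: Black pocket torch lying on its side, 110 mm long, loose: leave alone. Origin under its middle
- ball_1_cheek (a joint): How far the +x cheek of ball_1 is pressed in, in m: 0 at rest; the opposite cheek goes in as far under the same squeeze. More than 0.009 is too much
- ball_2_cheek (a joint): How far the +x cheek of ball_2 is pressed in, in m: 0 at rest; the opposite cheek goes in as far under the same squeeze. More than 0.009 is too much
- ball_3_cheek (a joint): How far the +x cheek of ball_3 is pressed in, in m: 0 at rest; the opposite cheek goes in as far under the same squeeze. More than 0.009 is too much

How it is judged:
On the way:
1. the ball that yields to a light squeeze is set down in the dish: held low over the dish's floor, its cheek gives by over 1.5 mm at under 12 N a finger, as no firm ball does (((horizontal distance between ball_1_center and dish below 0.06 m and height (world z) of ball_1_center below 0.08 m and value of joint ball_1_cheek above 0.0015 m and contact force between the fingers and ball_1 between 1 and 24 N) or (horizontal distance between ball_2_center and dish below 0.06 m and height (world z) of ball_2_center below 0.08 m and value of joint ball_2_cheek above 0.0015 m and contact force between the fingers and ball_2 between 1 and 24 N) or (horizontal distance between ball_3_center and dish below 0.06 m and height (world z) of ball_3_center below 0.08 m and value of joint ball_3_cheek above 0.0015 m and contact force between the fingers and ball_3 between 1 and 24 N))), for 0.1 s.
At the end, for the whole second after the job is handed in: The soft ball, and no other, stands upright (within 20 degrees) in the red dish, its centre within 50 mm of the dish's centre and below 50 mm; the centres of the other two lie inside the bamboo box's walls, below its rim; the lid is shut (within 0.06 rad); all are released and at rest (((horizontal distance between ball_1_center and dish below 0.05 m and height (world z) of ball_1_center below 0.05 m and angle between ball_1_center's own z axis and vertical below 0.35 rad and x of ball_2_center in the frame of box between -0.065 and 0.065 m and y of ball_2_center in the frame of box between -0.1 and 0.1 m and z of ball_2_center in the frame of box between 0.02 and 0.055 m and x of ball_3_center in the frame of box between -0.065 and 0.065 m and y of ball_3_center in the frame of box between -0.1 and 0.1 m and z of ball_3_center in the frame of box between 0.02 and 0.055 m and contact force between the fingers and ball_1 below 0.1 N) or (horizontal distance between ball_2_center and dish below 0.05 m and height (world z) of ball_2_center below 0.05 m and angle between ball_2_center's own z axis and vertical below 0.35 rad and x of ball_1_center in the frame of box between -0.065 and 0.065 m and y of ball_1_center in the frame of box between -0.1 and 0.1 m and z of ball_1_center in the frame of box between 0.02 and 0.055 m and x of ball_3_center in the frame of box between -0.065 and 0.065 m and y of ball_3_center in the frame of box between -0.1 and 0.1 m and z of ball_3_center in the frame of box between 0.02 and 0.055 m and contact force between the fingers and ball_2 below 0.1 N) or (horizontal distance between ball_3_center and dish below 0.05 m and height (world z) of ball_3_center below 0.05 m and angle between ball_3_center's own z axis and vertical below 0.35 rad and x of ball_1_center in the frame of box between -0.065 and 0.065 m and y of ball_1_center in the frame of box between -0.1 and 0.1 m and z of ball_1_center in the frame of box between 0.02 and 0.055 m and x of ball_2_center in the frame of box between -0.065 and 0.065 m and y of ball_2_center in the frame of box between -0.1 and 0.1 m and z of ball_2_center in the frame of box between 0.02 and 0.055 m and contact force between the fingers and ball_3 below 0.1 N)) and value of joint lid below 0.06 rad and linear speed of each of ball_1, ball_2, ball_3 below 0.03 m/s); the robot touches nothing.
It fails at once if a ball is squeezed to less than about two thirds of its width (a cheek pressed in by more than 9.5 mm) (value of joint any of ball_1_cheek, ball_2_cheek, ball_3_cheek above 0.0095 m).
It fails at once if another thing on the shelf is moved by more than 30 mm (distance of any of whistle, scoop, bag_holder, door_key, torch from where it was at the start of the episode above 0.03 m).
It also fails if it takes over 72 s, if anything falls off the work surface, if the arm or the gripper's body presses on something with over 40 N, if the wrist force passes 120 N, or if a joint passes its speed limit or range.

ROBOT

A 6-joint arm with a two-finger parallel gripper is mounted at the origin on the work surface. World frame = base frame: x ahead of the robot, y to its left, z up, the work surface at z = 0. Lengths are in m, angles in rad, forces in N, time in s.
With the tool pointing down it reaches from about 0.35 to 0.85 m from the base axis. Payload 8.1 kg.
Tool frame: the origin (TCP) lies between the finger pads; the fingertips stand 14 mm ahead of it and the grasp point (between the pads) lies 5 mm behind it; z points along the fingers, y is the direction in which the jaws open and shut (so a half turn about z gives the same grasp; the last joint's range is limited). The gripper opens to 93 mm and grips with 3 to 60 N. Pads are 15 mm wide; open, the fingers measure 128 mm over their backs; the gripper's body (75 mm by 188 mm) begins 65 mm behind the grasp point.
Start: joints at [1.245, 0.13, 1.488, -0, 1.523, -0.085], TCP at [0.143, 0.583, 0.233] pointing down, gripper open.
Joint ranges: [-2.96, 2.96], [-0.89, 2.26], [0.02, 2.5], [-1.34, 4.48], [0, 2.73], [-2.66, 2.66]. Speed limits (rad/s): [2.39, 2.39, 2.79, 3.14, 3.14, 3.14].

INTERFACE

Orientations are given as a rotation vector (axis times angle).
In Python, from plant import robot gives the robot as it stands.
- The arm moves only by the tool step_arm, never from a script. Its argument "targets" is a list of rows, each an object of numbers: "tx", "ty", "tz": the shift along the tool's x, y, z in mm; "ax", "ay", "az": the turn, a rotation vector about the tool's x, y, z in rad; "grip": the closure in counts, from 0 (fully open) to 255 (shut). In form: [{"tx": .., "ty": .., "tz": .., "ax": .., "ay": .., "az": .., "grip": ..}, ...]. A call has 1 to 20 rows; each row shifts and turns the commanded pose from where the row before left it, along the tool's axes as they then stand; what a row does not reach is not made up. A row lasts 1/10 s, in which the tool goes at most 50 mm and 8.59 degrees, less where a joint would pass 70% of its speed; a pose out of reach is approached as far as the arm can. A call with a gripper value outside its range is refused whole. The fingers move at their own pace and stop on an object; "squeeze" is the grip in N (left out, the last holds). Time passes only in rows, so rows that do not move let the fingers close. It gives the time, the measured TCP pose, the force and the opening at its end, in the units of the state.
- robot.read_state(): the state, without advancing time (a new reading comes with each control period).
- robot.read_camera(name): name is "scene" or "top" or "wrist"; returns a dict with "frame" (480x640x3 uint8, blue, green, red), "fx", "fy", "cx", "cy" (pixels), "k1" (the pictures are not rectified: a ray, as slopes to the right and down, at radius r is drawn at 1 + k1 r^2 times it, then the intrinsics apply), "R" (3x3) and "t" (3): a world point X has camera coordinates R X + t. Camera axes: x right, y down, z forward; pixel columns grow to the right and rows downward; lengths in m; the calibration is good to about 2 mm. A picture is of the moment at which its call begins. There is no depth.
- robot.close_job(): hands the job in, once; it reports no verdict.
The state is a dict: "t": time; "q": joint angles; "dq": joint speeds; "joint_torque": joint torques, N m; "tool_pos": TCP position; "orientation": TCP orientation; "force": force on the tool from outside, world axes, zero at the start; "wrist_torque": the same for the moment, N m; "opening": finger opening in m.
Only numpy, scipy, OpenCV 4.12 (cv2) and the standard library are available. Lean on these libraries where they do the work, as an engineer would, in place of code of your own. Each camera call takes 0.05 s, during which the arm holds its last target.

## Working session

There is one attempt and no reset: what is moved stays moved. The work goes in short steps, Python scripts to look and compute and a tool call to move; the robot and the scene stay as the last step left them, time stands still between calls to the robot, and variables do not carry over. Pictures are saved under pics/ and viewed, and the job is handed in when it is done.

Besides the shell and the picture viewer there is one more tool, called after "Request:" by a JSON object that holds its "method" and its "body". step_arm: Moves the arm, as the interface text tells. Its arguments: {"type":"object","properties":{"targets":{"type":"array"},"squeeze":{"type":"number"}},"required":["targets"]}

```bash
ls; mkdir -p pics; python3 - <<'E'
from plant import robot
import cv2, json
s=robot.read_state(); print({k:(v if not hasattr(v,'tolist') else v.tolist()) for k,v in s.items()})
for n in("scene","top","wrist"):
    c=robot.read_camera(n); cv2.imwrite(f"pics/{n}0.png",c["frame"]); print(n,c["fx"],c["fy"],c["cx"],c["cy"],c["k1"],c["R"],c["t"])
E
```

```text
pics
{'t': 0.0, 'q': [1.2446314767328248, 0.13120145228809513, 1.4892838305913991, -1.4876981863863058e-05, 1.5229938113745178, -0.08541030512789938], 'dq': [0.0008316792991548722, -0.0009938412472345831, 0.0008831341050326825, 0.0004654281180252872, -0.0008280278642078852, 0.0007292266095036992], 'joint_torque': [-0.0010054164886241779, -55.9848690032959, -49.175294637680054, 0.07656452246010303, 0.03598078619688749, -0.0001079218122868042], 'tool_pos': [0.1428738146800853, 0.5821741502886455, 0.23156086550577723], 'orientation': [-0.3772178421897606, -3.1184887688737373, 0.0029051173251793934], 'force': [0.2435471778528813, 1.0988519774347467, -0.3733255781752931], 'wrist_torque': [-0.014735626846818648, 0.01220477312766626, 0.004419988280332503], 'opening': 0.09271561223813188}
scene 620.3533770283191 620.3533770283191 328.4953942343308 241.77783954446969 -0.06525426154589661 [[-0.66251495  0.74891199 -0.01430953]
 [ 0.6472493   0.56275606 -0.51417309]
 [-0.37701762 -0.34990919 -0.85756707]] [ 0.36276094 -0.31121964  1.44937843]
top 564.9702004255059 564.9702004255059 314.59925077225677 240.37234147301996 -0.09672165480076754 [[ 0.01276078 -0.99991265  0.00344371]
 [-0.99048242 -0.01311231 -0.13701327]
 [ 0.13704645 -0.00166254 -0.99056323]] [-0.01510259  0.57460264  1.34172541]
wrist 342.1544404767451 342.1544404767451 322.71284299484444 237.58312486936225 -0.044519598703295964 [[ 0.23821439  0.97120934 -0.00251522]
 [ 0.92610393 -0.2263695   0.30180849]
 [ 0.29254985 -0.07422448 -0.95336526]] [-0.59947412 -0.03575655  0.39371243]
```

View pics/top0.png

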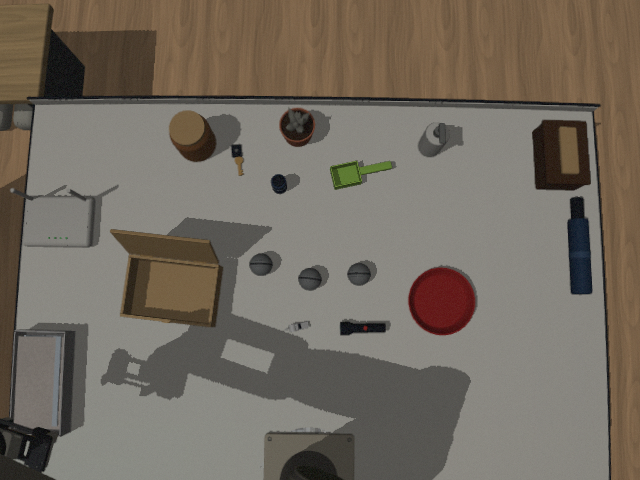

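View pics/scene0.png

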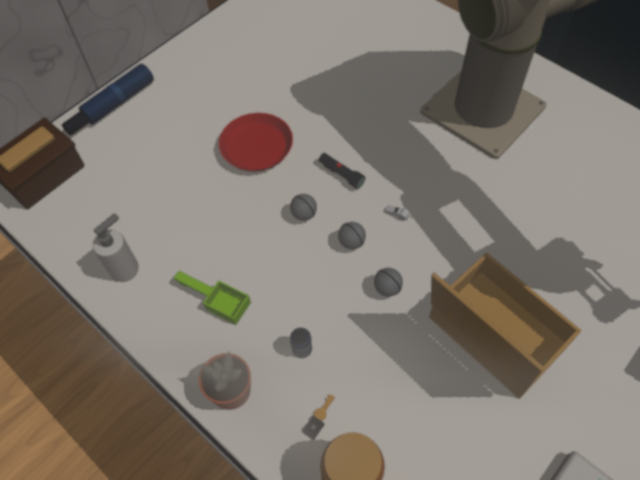

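View pics/wrist0.png

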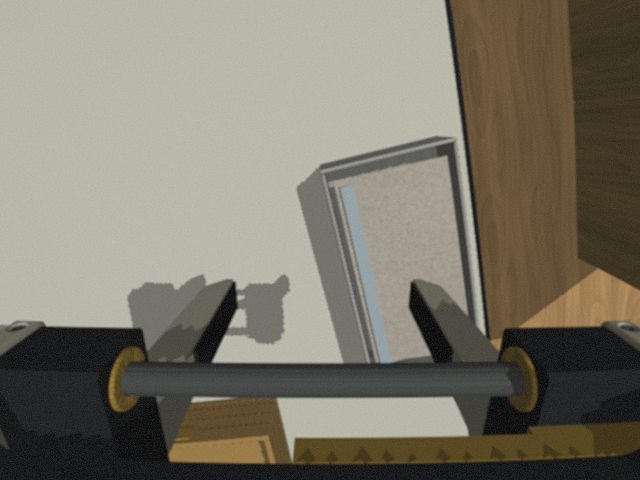

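The top view shows balls near (261,264), (310,279) and (359,273), the box at about (170,290) on the left and the dish at (442,300) on the right. The torch is at (362,328) and the whistle at (299,326). Next I zoom in on the seams and measure.

```bash
cat > h.py <<'E'
import numpy as np, cv2
from plant import robot
def undist(c,px):
    K=np.array([[c["fx"],0,c["cx"]],[0,c["fy"],c["cy"]],[0,0,1.]])
    return cv2.undistortPoints(np.array(px,float).reshape(-1,1,2),K,np.array([c["k1"],0,0,0,0.])).reshape(-1,2)
def rays(c,px):
    u=undist(c,px); R=np.array(c["R"]);t=np.array(c["t"])
    d=np.c_[u,np.ones(len(u))]@R; o=-R.T@t
    return o,d/np.linalg.norm(d,axis=1)[:,None]
def plane(c,px,z):
    o,d=rays(c,px); return o+d*((z-o[2])/d[:,2])[:,None]
def proj(c,X):
    K=np.array([[c["fx"],0,c["cx"]],[0,c["fy"],c["cy"]],[0,0,1.]])
    R=np.array(c["R"]);t=np.array(c["t"],float)
    return cv2.projectPoints(np.array(X,float).reshape(-1,1,3),cv2.Rodrigues(R)[0],t,K,np.array([c["k1"],0,0,0,0.]))[0].reshape(-1,2)
def tri(cs,pxs):
    A=np.zeros((3,3));b=np.zeros(3)
    for c,p in zip(cs,pxs):
        o,d=rays(c,[p]);M=np.eye(3)-np.outer(d[0],d[0]);A+=M;b+=M@o
    return np.linalg.solve(A,b)
E
python3 - <<'E'
from h import *
t=robot.read_camera("top");s=robot.read_camera("scene")
f=t["frame"]
cv2.imwrite("pics/z1.png",cv2.resize(f[235:315,225:395],None,fx=4.7,fy=4.7,interpolation=cv2.INTER_CUBIC))
cv2.imwrite("pics/z2.png",cv2.resize(f[220:340,95:255],None,fx=4.9,fy=4.9,interpolation=cv2.INTER_CUBIC))
g=s["frame"]
cv2.imwrite("pics/z3.png",cv2.resize(g[180:310,270:420],None,fx=4.6,fy=4.6,interpolation=cv2.INTER_CUBIC))
cv2.imwrite("pics/z4.png",cv2.resize(g[240:400,420:590],None,fx=3.7,fy=3.7,interpolation=cv2.INTER_CUBIC))
for c,n in((t,"top"),(s,"scene")):
    h=cv2.cvtColor(c["frame"],cv2.COLOR_BGR2HSV)
    m=((h[...,0]<8)|(h[...,0]>172))&(h[...,1]>150)&(h[...,2]>60)
    n_,l,st,ce=cv2.connectedComponentsWithStats(m.astype(np.uint8)); i=1+np.argmax(st[1:,4])
    print(n,ce[i],st[i], plane(c,[ce[i]],0.02))
    # dark grey blobs
E
```

```text
top [442.33081799 300.13733776] [ 409  268   66   67 3313] [[ 0.43315992 -0.32386054  0.02      ]]
scene [253.04929293 142.73656566] [ 222  115   63   54 2475] [[ 0.43609373 -0.3230517   0.02      ]]
```

View pics/z1.png

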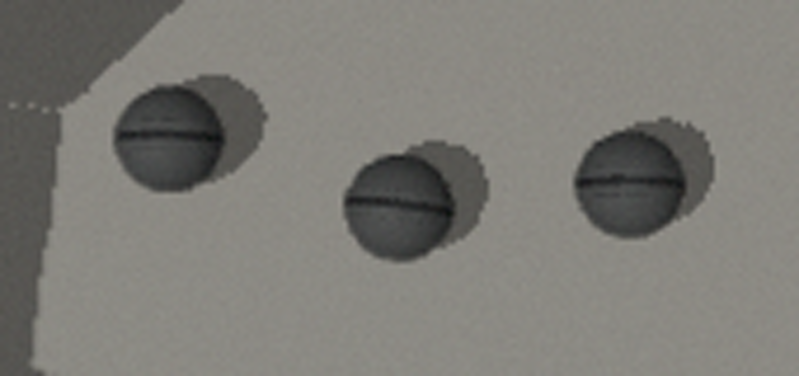

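View pics/z2.png

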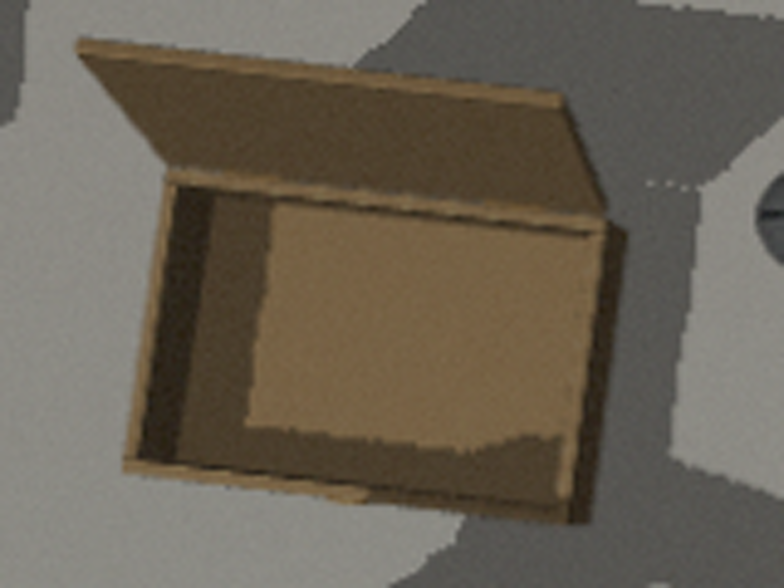

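View pics/z3.png

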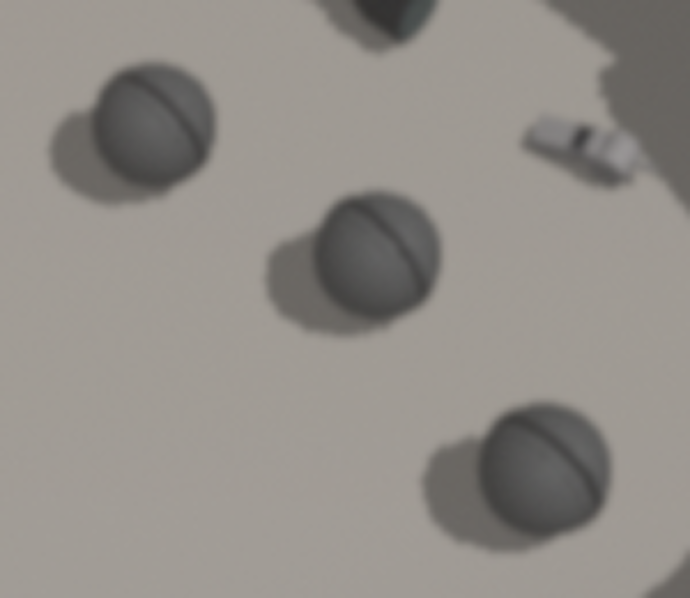

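View pics/z4.png

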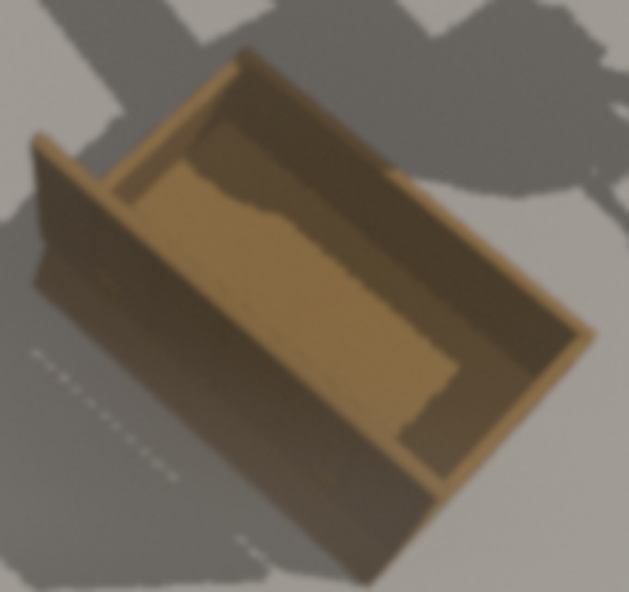

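```bash
python3 - <<'E'
from h import *
t=robot.read_camera("top");s=robot.read_camera("scene")
Z1=lambda p:(p[0]/4.7+225-.4,p[1]/4.7+235-.4)
Z2=lambda p:(p[0]/4.9+95-.4,p[1]/4.9+220-.4)
Z3=lambda p:(p[0]/4.6+270-.4,p[1]/4.6+180-.4)
Z4=lambda p:(p[0]/3.7+420-.4,p[1]/3.7+240-.4)
B={'A':((169,138),(545,469),(117,134),(222,138)),'B':((399,207),(377,256),(347,202),(453,211)),'C':((630,184),(153,125),(577,182),(684,182))}
for k,(a,b,e,f) in B.items():
    X=tri([t,s],[Z1(a),Z3(b)]); pe=plane(t,[Z1(e),Z1(f)],.032); d=pe[0]-pe[1]
    print(k,X.round(4),"top@.0285",plane(t,[Z1(a)],.0285).round(4),"scene",plane(s,[Z3(b)],.0285).round(4),"yaw of y axis vs world y deg",np.degrees(np.arctan2(-d[0],d[1])).round(1))
q=plane(t,[Z2(p) for p in [(125,470),(570,518),(605,217),(170,172)]],.07); print("top NL NR FR FL",q.round(4)); 
qs=plane(s,[Z4(p) for p in [(595,335),(243,50),(100,190),(440,492)]],.07); print(qs.round(4))
e=tri([t,s],[Z2((78,45)),Z4((368,582))]),tri([t,s],[Z2((560,97)),Z4((38,137))]);print(e)
for n,p in (("lidFLtop",(78,42)),("lidFRtop",(560,95))): print(n,plane(t,[Z2(p)],.22))
print(plane(t,[(299,326),(340,327),(385,327),(279,184)],.015))
E
```

```text
A [0.5157 0.124  0.0318] top@.0285 [[0.5161 0.1241 0.0285]] scene [[0.514  0.1234 0.0285]] yaw of y axis vs world y deg -1.4
B [0.4816 0.0037 0.0303] top@.0285 [[0.4817 0.0036 0.0285]] scene [[0.4806 0.003  0.0285]] yaw of y axis vs world y deg -4.1
C [ 0.4951 -0.1163  0.0308] top@.0285 [[ 0.4952 -0.1165  0.0285]] scene [[ 0.494  -0.1175  0.0285]] yaw of y axis vs world y deg 0.7
top NL NR FR FL [[0.3842 0.4522 0.07  ]
 [0.3656 0.2338 0.07  ]
 [0.5109 0.2217 0.07  ]
 [0.5299 0.4376 0.07  ]]
[[0.3844 0.4532 0.07  ]
 [0.3646 0.2358 0.07  ]
 [0.4775 0.2274 0.07  ]
 [0.5003 0.4381 0.07  ]]
(array([0.5855032 , 0.44498697, 0.15348284]), array([0.54889537, 0.21862692, 0.2178867 ]))
lidFLtop [[0.57050082 0.43261566 0.22      ]]
lidFRtop [[0.54978487 0.2177662  0.22      ]]
[[ 0.36648237  0.02773725  0.015     ]
 [ 0.36530393 -0.07246119  0.015     ]
 [ 0.36642688 -0.1826824   0.015     ]
 [ 0.72073224  0.08409702  0.015     ]]
```

Request:
{"method": "step_arm", "body": {"targets": [{"az": 0.135, "grip": 0}, {"az": 0.135, "grip": 0}, {"az": 0.135, "grip": 0}, {"az": 0.135, "grip": 0}, {"az": 0.135, "grip": 0}, {"az": 0.135, "grip": 0}, {"az": 0.135, "grip": 0}, {"az": 0.135, "grip": 0}, {"az": 0.135, "grip": 0}, {"az": 0.135, "grip": 0}], "squeeze": 3}}

```text
schema error: expected keys tx, ty, tz, ax, ay, az, grip
```

Request:
{"method": "step_arm", "body": {"targets": [{"tx": 0, "ty": 0, "tz": 0, "ax": 0, "ay": 0, "az": 0.135, "grip": 0}, {"tx": 0, "ty": 0, "tz": 0, "ax": 0, "ay": 0, "az": 0.135, "grip": 0}, {"tx": 0, "ty": 0, "tz": 0, "ax": 0, "ay": 0, "az": 0.135, "grip": 0}, {"tx": 0, "ty": 0, "tz": 0, "ax": 0, "ay": 0, "az": 0.135, "grip": 0}, {"tx": 0, "ty": 0, "tz": 0, "ax": 0, "ay": 0, "az": 0.135, "grip": 0}, {"tx": 0, "ty": 0, "tz": 0, "ax": 0, "ay": 0, "az": 0.135, "grip": 0}, {"tx": 0, "ty": 0, "tz": 0, "ax": 0, "ay": 0, "az": 0.135, "grip": 0}, {"tx": 0, "ty": 0, "tz": 0, "ax": 0, "ay": 0, "az": 0.135, "grip": 0}, {"tx": 0, "ty": 0, "tz": 0, "ax": 0, "ay": 0, "az": 0.135, "grip": 0}, {"tx": 0, "ty": 0, "tz": 0, "ax": 0, "ay": 0, "az": 0.135, "grip": 0}], "squeeze": 3}}

```text
t: 1.35
tool_pos: [0.1431, 0.5827, 0.2326]
orientation: [2.25, 2.193, -0.0]
force: [0.6, 0.2, -0.0]
opening: 0.0932
```

Request:
{"method": "step_arm", "body": {"targets": [{"tx": -34.5, "ty": 29.5, "tz": 0, "ax": 0, "ay": 0, "az": 0, "grip": 0}, {"tx": -34.5, "ty": 29.5, "tz": 0, "ax": 0, "ay": 0, "az": 0, "grip": 0}, {"tx": -34.5, "ty": 29.5, "tz": 0, "ax": 0, "ay": 0, "az": 0, "grip": 0}, {"tx": -34.5, "ty": 29.5, "tz": 0, "ax": 0, "ay": 0, "az": 0, "grip": 0}, {"tx": -34.5, "ty": 29.5, "tz": 0, "ax": 0, "ay": 0, "az": 0, "grip": 0}, {"tx": -34.5, "ty": 29.5, "tz": 0, "ax": 0, "ay": 0, "az": 0, "grip": 0}, {"tx": -34.5, "ty": 29.5, "tz": 0, "ax": 0, "ay": 0, "az": 0, "grip": 0}, {"tx": -34.5, "ty": 29.5, "tz": 0, "ax": 0, "ay": 0, "az": 0, "grip": 0}, {"tx": -34.5, "ty": 29.5, "tz": 0, "ax": 0, "ay": 0, "az": 0, "grip": 0}, {"tx": -34.5, "ty": 29.5, "tz": 0, "ax": 0, "ay": 0, "az": 0, "grip": 0}, {"tx": -34.5, "ty": 29.5, "tz": 0, "ax": 0, "ay": 0, "az": 0, "grip": 0}, {"tx": -34.5, "ty": 29.5, "tz": 0, "ax": 0, "ay": 0, "az": 0, "grip": 0}, {"tx": -34.5, "ty": 29.5, "tz": 0, "ax": 0, "ay": 0, "az": 0, "grip": 0}, {"tx": 0, "ty": 0, "tz": 30, "ax": 0, "ay": 0, "az": 0, "grip": 0}, {"tx": 0, "ty": 0, "tz": 30, "ax": 0, "ay": 0, "az": 0, "grip": 0}, {"tx": 0, "ty": 0, "tz": 0, "ax": 0, "ay": 0, "az": 0, "grip": 0}]}}

```text
t: 2.95
tool_pos: [0.5147, 0.1256, 0.1679]
orientation: [-2.241, -2.195, 0.01]
force: [0.4, -0.0, -0.4]
opening: 0.0928
```

```bash
python3 - <<'E'
from h import *
c=robot.read_camera("wrist"); cv2.imwrite("pics/w1.png",c["frame"])
s=robot.read_state(); print(s["tool_pos"],s["orientation"])
print(proj(c,[[.5157,.124,.0285],[.5157,.124,.057],[.5157,.15,.04],[.5157,.098,.04]]))
E
```

```text
[0.51578282 0.12619901 0.17060603] [-2.24178559 -2.19666994  0.00624061]
[[325.24879074 231.0769845 ]
 [325.20206628 241.11857992]
 [324.65315313 205.22473004]
 [325.77711319 263.03836325]]
```

View pics/w1.png

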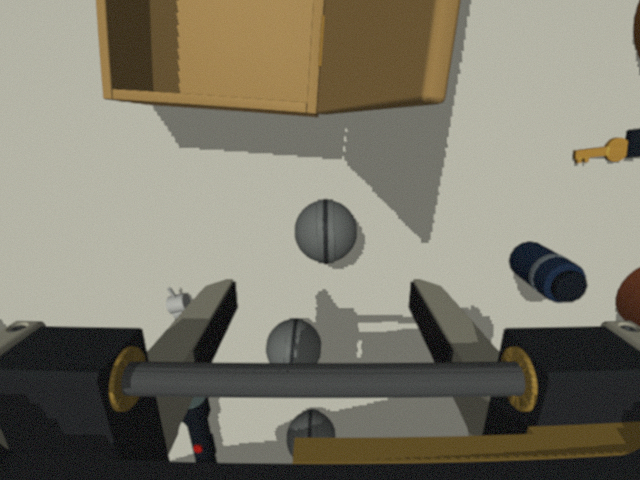

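The wrist view shows ball A at (325,231), where it was predicted, with its seam vertical and so square to the jaws. Descending.

Request:
{"method": "step_arm", "body": {"targets": [{"tx": -2, "ty": 0, "tz": 25, "ax": 0, "ay": 0, "az": 0, "grip": 0}, {"tx": 0, "ty": 0, "tz": 25, "ax": 0, "ay": 0, "az": 0, "grip": 0}, {"tx": 0, "ty": 0, "tz": 25, "ax": 0, "ay": 0, "az": 0, "grip": 0}, {"tx": 0, "ty": 0, "tz": 25, "ax": 0, "ay": 0, "az": 0, "grip": 0}, {"tx": 0, "ty": 0, "tz": 25, "ax": 0, "ay": 0, "az": 0, "grip": 40}, {"tx": 0, "ty": 0, "tz": 20, "ax": 0, "ay": 0, "az": 0, "grip": 70}, {"tx": 0, "ty": 0, "tz": 0, "ax": 0, "ay": 0, "az": 0, "grip": 85}, {"tx": 0, "ty": 0, "tz": 0, "ax": 0, "ay": 0, "az": 0, "grip": 90}], "squeeze": 3}}

```text
t: 3.8
tool_pos: [0.5185, 0.1251, 0.0294]
orientation: [2.242, 2.199, 0.002]
force: [0.9, 0.4, -0.8]
opening: 0.0655
```

Request:
{"method": "step_arm", "body": {"targets": [{"tx": 0, "ty": -2, "tz": 4, "ax": 0, "ay": 0, "az": 0, "grip": 95}, {"tx": 0, "ty": 0, "tz": 0, "ax": 0, "ay": 0, "az": 0, "grip": 100}, {"tx": 0, "ty": 0, "tz": 0, "ax": 0, "ay": 0, "az": 0, "grip": 104}, {"tx": 0, "ty": 0, "tz": 0, "ax": 0, "ay": 0, "az": 0, "grip": 106}, {"tx": 0, "ty": 0, "tz": 0, "ax": 0, "ay": 0, "az": 0, "grip": 108}, {"tx": 0, "ty": 0, "tz": 0, "ax": 0, "ay": 0, "az": 0, "grip": 108}]}}

```text
t: 4.4
tool_pos: [0.5159, 0.1247, 0.0241]
orientation: [2.243, 2.199, 0.001]
force: [0.3, 0.4, 2.5]
opening: 0.054
```

```bash
python3 - <<'E'
from h import *
for i in range(2):
    c=robot.read_camera("wrist");s=robot.read_state(); print(s["tool_pos"],s["opening"])
cv2.imwrite("pics/w2.png",c["frame"])
E
```

```text
[0.51586845 0.12469553 0.02408704] 0.05380657584617242
[0.51585543 0.1247013  0.0240669 ] 0.05389436874127502
```

View pics/w2.png

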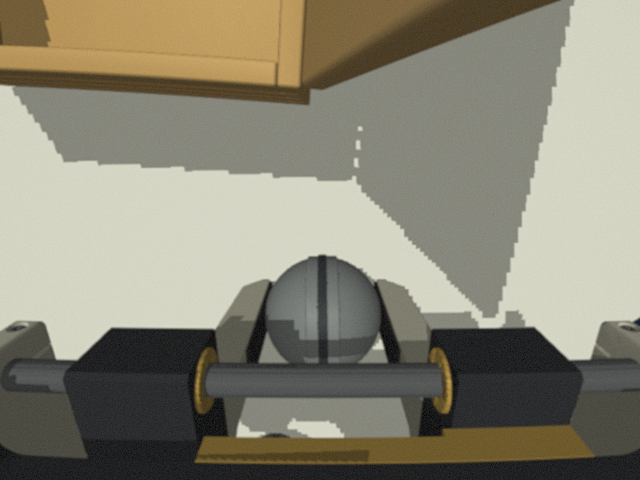

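The ball is centred between the pads (about 323,312) at an opening of about 54 mm. Next is a 3 N squeeze, with the counts capped so the opening cannot go below about 47 mm.

Request:
{"method": "step_arm", "body": {"targets": [{"tx": 0, "ty": 0, "tz": 0, "ax": 0, "ay": 0, "az": 0, "grip": 112}, {"tx": 0, "ty": 0, "tz": 0, "ax": 0, "ay": 0, "az": 0, "grip": 116}, {"tx": 0, "ty": 0, "tz": 0, "ax": 0, "ay": 0, "az": 0, "grip": 120}, {"tx": 0, "ty": 0, "tz": 0, "ax": 0, "ay": 0, "az": 0, "grip": 124}, {"tx": 0, "ty": 0, "tz": 0, "ax": 0, "ay": 0, "az": 0, "grip": 126}, {"tx": 0, "ty": 0, "tz": 0, "ax": 0, "ay": 0, "az": 0, "grip": 126}, {"tx": 0, "ty": 0, "tz": 0, "ax": 0, "ay": 0, "az": 0, "grip": 126}], "squeeze": 3}}

```text
t: 5.2
tool_pos: [0.5158, 0.1247, 0.0238]
orientation: [2.243, 2.199, 0.001]
force: [1.4, 0.5, 5.5]
opening: 0.0537
```

```bash
python3 - <<'E'
from h import *
for i in range(3):
    c=robot.read_camera("wrist");s=robot.read_state(); print(s["tool_pos"],s["opening"])
E
```

```text
[0.51580728 0.12470217 0.02383263] 0.053861106375648296
[0.51580261 0.12467577 0.02382001] 0.05402076802948157
[0.51581045 0.12470594 0.0238161 ] 0.05382323333496194
```

Ball A holds 53.8 mm at 3 N, so it is firm. I'll grip it a bit harder, lift, back off and turn the jaws to the box's y axis.

Request:
{"method": "step_arm", "body": {"targets": [{"tx": 0, "ty": 0, "tz": 0, "ax": 0, "ay": 0, "az": 0, "grip": 135}, {"tx": 0, "ty": 0, "tz": 0, "ax": 0, "ay": 0, "az": 0, "grip": 135}, {"tx": 0, "ty": 0, "tz": -15, "ax": 0, "ay": 0, "az": 0, "grip": 135}, {"tx": 0, "ty": 0, "tz": -35, "ax": 0, "ay": 0, "az": 0, "grip": 135}, {"tx": 0, "ty": -20, "tz": -35, "ax": 0, "ay": 0, "az": 0, "grip": 135}, {"tx": 0, "ty": -32, "tz": -30, "ax": 0, "ay": 0, "az": 0, "grip": 135}, {"tx": 0, "ty": -32, "tz": -15, "ax": 0, "ay": 0, "az": 0, "grip": 135}, {"tx": 0, "ty": 0, "tz": 0, "ax": 0, "ay": 0, "az": -0.14, "grip": 135}, {"tx": 0, "ty": 0, "tz": 0, "ax": 0, "ay": 0, "az": -0.14, "grip": 135}, {"tx": 0, "ty": 0, "tz": 0, "ax": 0, "ay": 0, "az": -0.14, "grip": 135}, {"tx": 0, "ty": 0, "tz": 0, "ax": 0, "ay": 0, "az": -0.14, "grip": 135}, {"tx": 0, "ty": 0, "tz": 0, "ax": 0, "ay": 0, "az": -0.14, "grip": 135}, {"tx": 0, "ty": 0, "tz": 0, "ax": 0, "ay": 0, "az": -0.14, "grip": 135}, {"tx": 0, "ty": 0, "tz": 0, "ax": 0, "ay": 0, "az": -0.14, "grip": 135}, {"tx": 0, "ty": 0, "tz": 0, "ax": 0, "ay": 0, "az": -0.14, "grip": 135}, {"tx": 0, "ty": 0, "tz": 0, "ax": 0, "ay": 0, "az": -0.14, "grip": 135}, {"tx": 0, "ty": 0, "tz": 0, "ax": 0, "ay": 0, "az": -0.14, "grip": 135}, {"tx": 0, "ty": 0, "tz": 0, "ax": 0, "ay": 0, "az": -0.1, "grip": 135}, {"tx": 0, "ty": 0, "tz": 0, "ax": 0, "ay": 0, "az": 0, "grip": 135}], "squeeze": 8}}

```text
t: 7.25
tool_pos: [0.4305, 0.1262, 0.1534]
orientation: [-0.14, -3.136, 0.001]
force: [-0.6, -0.3, -0.4]
opening: 0.0536
```

Request:
{"method": "step_arm", "body": {"targets": [{"tx": 0, "ty": 37, "tz": 0, "ax": 0, "ay": 0, "az": 0, "grip": 135}, {"tx": 0, "ty": 37, "tz": 0, "ax": 0, "ay": 0, "az": 0, "grip": 135}, {"tx": 0, "ty": 37, "tz": 0, "ax": 0, "ay": 0, "az": 0, "grip": 135}, {"tx": 0, "ty": 37, "tz": 0, "ax": 0, "ay": 0, "az": 0, "grip": 135}, {"tx": 0, "ty": 37, "tz": 0, "ax": 0, "ay": 0, "az": 0, "grip": 135}, {"tx": 0, "ty": 37, "tz": 0, "ax": 0, "ay": 0, "az": 0, "grip": 135}, {"tx": 2, "ty": 37, "tz": 0, "ax": 0, "ay": 0, "az": 0, "grip": 135}, {"tx": 0, "ty": 0, "tz": 0, "ax": 0, "ay": 0, "az": 0, "grip": 135}, {"tx": 0, "ty": 0, "tz": 20, "ax": 0, "ay": 0, "az": 0, "grip": 135}, {"tx": 0, "ty": 0, "tz": 20, "ax": 0, "ay": 0, "az": 0, "grip": 135}, {"tx": 0, "ty": 0, "tz": 0, "ax": 0, "ay": 0, "az": 0, "grip": 135}]}}

```text
t: 8.35
tool_pos: [0.4506, 0.3823, 0.1101]
orientation: [-0.146, -3.133, 0.007]
force: [-0.7, -0.2, -0.5]
opening: 0.0537
```

```bash
python3 - <<'E'
from h import *
c=robot.read_camera("wrist");s=robot.read_state(); print(s["tool_pos"],s["orientation"],s["opening"])
cv2.imwrite("pics/w3.png",c["frame"])
c=robot.read_camera("top");cv2.imwrite("pics/t3.png",cv2.resize(c["frame"][200:360,80:290],None,fx=3.7,fy=3.7))
E
```

```text
[0.45146818 0.38290609 0.11188874] [-0.14582462 -3.13447143  0.0048416 ] 0.053746620496463164
```

View pics/w3.png

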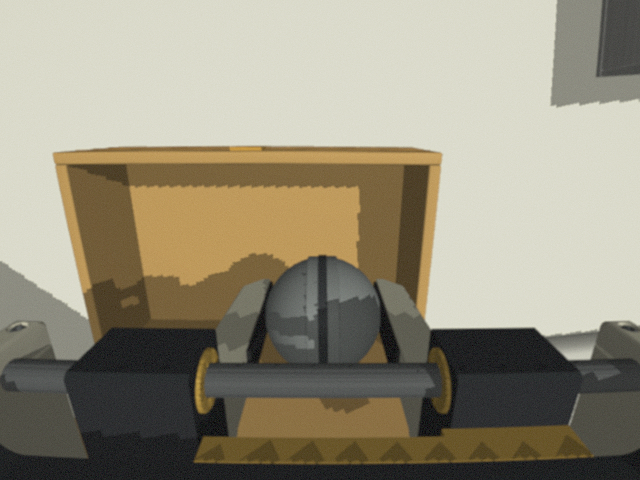

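View pics/t3.png

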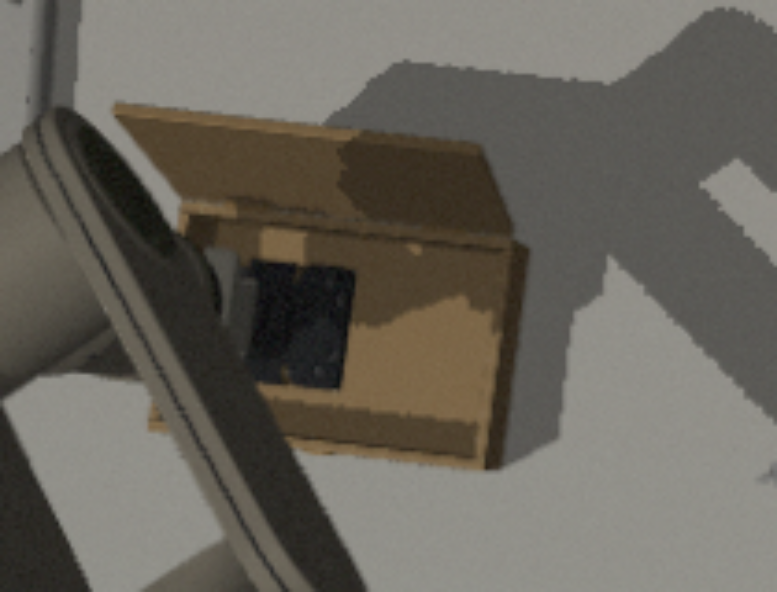

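The ball is over the box's +y half, square with the walls, and the fingers clear the right wall. Lowering and releasing.

Request:
{"method": "step_arm", "body": {"targets": [{"tx": 0, "ty": 0, "tz": 25, "ax": 0, "ay": 0, "az": 0, "grip": 135}, {"tx": 0, "ty": 0, "tz": 25, "ax": 0, "ay": 0, "az": 0, "grip": 135}, {"tx": 0, "ty": 0, "tz": 18, "ax": 0, "ay": 0, "az": 0, "grip": 135}, {"tx": 0, "ty": 0, "tz": 9, "ax": 0, "ay": 0, "az": 0, "grip": 135}, {"tx": 0, "ty": 0, "tz": 0, "ax": 0, "ay": 0, "az": 0, "grip": 135}, {"tx": 0, "ty": 0, "tz": 0, "ax": 0, "ay": 0, "az": 0, "grip": 105}, {"tx": 0, "ty": 0, "tz": 0, "ax": 0, "ay": 0, "az": 0, "grip": 85}, {"tx": 0, "ty": 0, "tz": 0, "ax": 0, "ay": 0, "az": 0, "grip": 72}, {"tx": 0, "ty": 0, "tz": 0, "ax": 0, "ay": 0, "az": 0, "grip": 72}]}}

```text
t: 9.35
tool_pos: [0.4535, 0.3848, 0.0376]
orientation: [0.143, 3.137, 0.001]
force: [0.5, 0.2, 0.2]
opening: 0.0659
```

Request:
{"method": "step_arm", "body": {"targets": [{"tx": 0, "ty": 0, "tz": -15, "ax": 0, "ay": 0, "az": 0, "grip": 72}, {"tx": 0, "ty": 0, "tz": -35, "ax": 0, "ay": 0, "az": 0, "grip": 72}, {"tx": 0, "ty": 0, "tz": -40, "ax": 0, "ay": 0, "az": 0, "grip": 72}, {"tx": 0, "ty": 0, "tz": -35, "ax": 0, "ay": 0, "az": 0, "grip": 72}, {"tx": 0, "ty": -20, "tz": -15, "ax": 0, "ay": 0, "az": 0, "grip": 72}, {"tx": 0, "ty": -40, "tz": 0, "ax": 0, "ay": 0, "az": 0, "grip": 0}, {"tx": 0, "ty": -40, "tz": 0, "ax": 0, "ay": 0, "az": 0, "grip": 0}, {"tx": 0, "ty": -40, "tz": 0, "ax": 0, "ay": 0, "az": 0, "grip": 0}, {"tx": 0, "ty": -40, "tz": 0, "ax": 0, "ay": 0, "az": 0, "grip": 0}, {"tx": 0, "ty": -40, "tz": 0, "ax": 0, "ay": 0, "az": 0, "grip": 0}, {"tx": 0, "ty": -40, "tz": 0, "ax": 0, "ay": 0, "az": 0, "grip": 0}, {"tx": 0, "ty": -40, "tz": 0, "ax": 0, "ay": 0, "az": 0, "grip": 0}], "squeeze": 3}}

```text
t: 10.55
tool_pos: [0.4256, 0.0843, 0.1781]
orientation: [0.142, 3.136, 0.0]
force: [1.0, 0.5, 0.3]
opening: 0.0932
```

Request:
{"method": "step_arm", "body": {"targets": [{"tx": 0, "ty": 0, "tz": 0, "ax": 0, "ay": 0, "az": 0.14, "grip": 0}, {"tx": 0, "ty": 0, "tz": 0, "ax": 0, "ay": 0, "az": 0.14, "grip": 0}, {"tx": 0, "ty": 0, "tz": 0, "ax": 0, "ay": 0, "az": 0.14, "grip": 0}, {"tx": 0, "ty": 0, "tz": 0, "ax": 0, "ay": 0, "az": 0.14, "grip": 0}, {"tx": 0, "ty": 0, "tz": 0, "ax": 0, "ay": 0, "az": 0.14, "grip": 0}, {"tx": 0, "ty": 0, "tz": 0, "ax": 0, "ay": 0, "az": 0.14, "grip": 0}, {"tx": 0, "ty": 0, "tz": 0, "ax": 0, "ay": 0, "az": 0.14, "grip": 0}, {"tx": 0, "ty": 0, "tz": 0, "ax": 0, "ay": 0, "az": 0.14, "grip": 0}, {"tx": 0, "ty": 0, "tz": 0, "ax": 0, "ay": 0, "az": 0.14, "grip": 0}, {"tx": 0, "ty": 0, "tz": 0, "ax": 0, "ay": 0, "az": 0.14, "grip": 0}, {"tx": 0, "ty": 0, "tz": 0, "ax": 0, "ay": 0, "az": 0.14, "grip": 0}, {"tx": 0, "ty": 0, "tz": 0, "ax": 0, "ay": 0, "az": 0, "grip": 0}]}}

```text
t: 11.75
tool_pos: [0.426, 0.0857, 0.1778]
orientation: [2.289, 2.151, 0.002]
force: [0.3, -0.5, -0.2]
opening: 0.0925
```

```bash
python3 - <<'E'
from h import *
c=robot.read_camera("top");cv2.imwrite("pics/t4.png",c["frame"])
s=robot.read_state(); print(s["tool_pos"],s["orientation"],s["opening"])
E
```

```text
[0.42602623 0.08570504 0.17769207] [2.28325761e+00 2.15664619e+00 1.55232868e-03] 0.09346830162384699
```

View pics/t4.png

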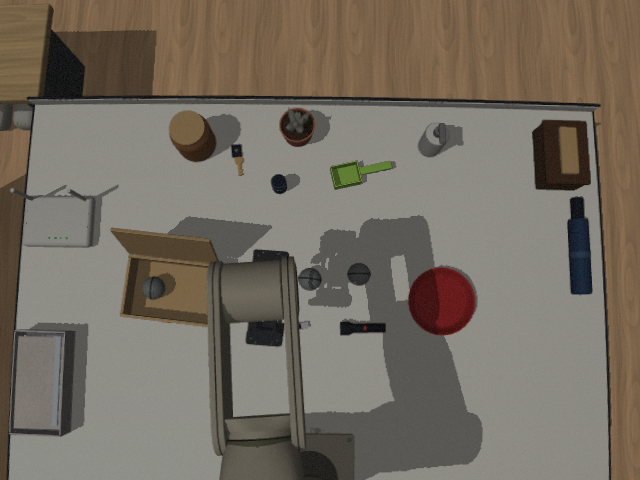

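Request:
{"method": "step_arm", "body": {"targets": [{"tx": -26, "ty": 20, "tz": 0, "ax": 0, "ay": 0, "az": 0, "grip": 0}, {"tx": -26, "ty": 20, "tz": 0, "ax": 0, "ay": 0, "az": 0, "grip": 0}, {"tx": -27, "ty": 20, "tz": 0, "ax": 0, "ay": 0, "az": 0, "grip": 0}, {"tx": 0, "ty": 0, "tz": 25, "ax": 0, "ay": 0, "az": 0, "grip": 0}, {"tx": 0, "ty": 0, "tz": 25, "ax": 0, "ay": 0, "az": 0, "grip": 0}, {"tx": 0, "ty": 0, "tz": 0, "ax": 0, "ay": 0, "az": 0, "grip": 0}]}}

```text
t: 12.4
tool_pos: [0.4784, 0.0032, 0.1235]
orientation: [-2.28, -2.154, 0.006]
force: [-0.6, 0.2, -0.2]
opening: 0.0933
```

```bash
python3 - <<'E'
from h import *
c=robot.read_camera("wrist");cv2.imwrite("pics/w5.png",c["frame"])
s=robot.read_state(); print(s["tool_pos"],s["orientation"],s["opening"]); print(proj(c,[[.4814,.0037,.0285]]))
E
```

```text
[0.47950112 0.00329654 0.1255245 ] [-2.28189439 -2.15525569  0.00380741] 0.09302610687034313
[[327.40395586 244.9396043 ]]
```

View pics/w5.png

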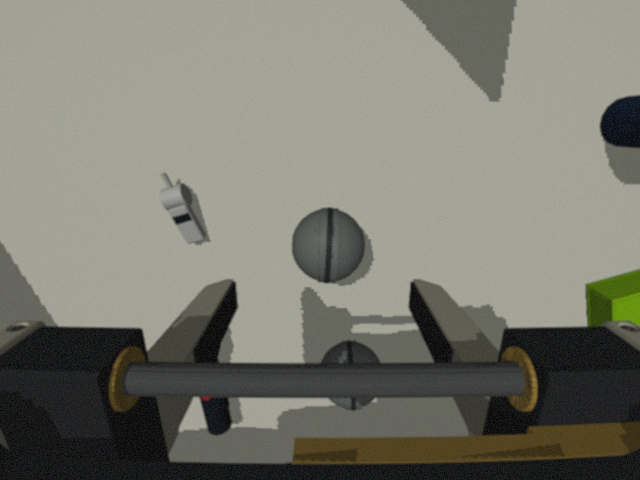

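Ball B is at (328,245), as predicted. Descending, then closing gradually.

Request:
{"method": "step_arm", "body": {"targets": [{"tx": 0, "ty": 1, "tz": 25, "ax": 0, "ay": 0, "az": 0, "grip": 0}, {"tx": 0, "ty": 0, "tz": 25, "ax": 0, "ay": 0, "az": 0, "grip": 0}, {"tx": 0, "ty": 0, "tz": 25, "ax": 0, "ay": 0, "az": 0, "grip": 0}, {"tx": 0, "ty": 0, "tz": 25, "ax": 0, "ay": 0, "az": 0, "grip": 40}, {"tx": 0, "ty": 0, "tz": 2, "ax": 0, "ay": 0, "az": 0, "grip": 70}, {"tx": 0, "ty": 0, "tz": 0, "ax": 0, "ay": 0, "az": 0, "grip": 85}, {"tx": 0, "ty": 0, "tz": 0, "ax": 0, "ay": 0, "az": 0, "grip": 95}, {"tx": 0, "ty": 0, "tz": 0, "ax": 0, "ay": 0, "az": 0, "grip": 102}, {"tx": 0, "ty": 0, "tz": 0, "ax": 0, "ay": 0, "az": 0, "grip": 106}, {"tx": 0, "ty": 0, "tz": 0, "ax": 0, "ay": 0, "az": 0, "grip": 110}, {"tx": 0, "ty": 0, "tz": 0, "ax": 0, "ay": 0, "az": 0, "grip": 114}, {"tx": 0, "ty": 0, "tz": 0, "ax": 0, "ay": 0, "az": 0, "grip": 118}, {"tx": 0, "ty": 0, "tz": 0, "ax": 0, "ay": 0, "az": 0, "grip": 122}, {"tx": 0, "ty": 0, "tz": 0, "ax": 0, "ay": 0, "az": 0, "grip": 126}, {"tx": 0, "ty": 0, "tz": 0, "ax": 0, "ay": 0, "az": 0, "grip": 126}, {"tx": 0, "ty": 0, "tz": 0, "ax": 0, "ay": 0, "az": 0, "grip": 126}], "squeeze": 3}}

```text
t: 14.05
tool_pos: [0.4822, 0.0031, 0.0248]
orientation: [2.287, 2.154, 0.0]
force: [-0.8, 0.3, 4.8]
opening: 0.0492
```

```bash
python3 - <<'E'
from h import *
for i in range(2):
    c=robot.read_camera("wrist");s=robot.read_state(); print(s["tool_pos"],s["opening"])
cv2.imwrite("pics/w6.png",c["frame"])
E
```

```text
[0.48214831 0.00314123 0.02479566] 0.04885561638747352
[0.48209027 0.00315011 0.02475048] 0.04914342780802718
```

View pics/w6.png

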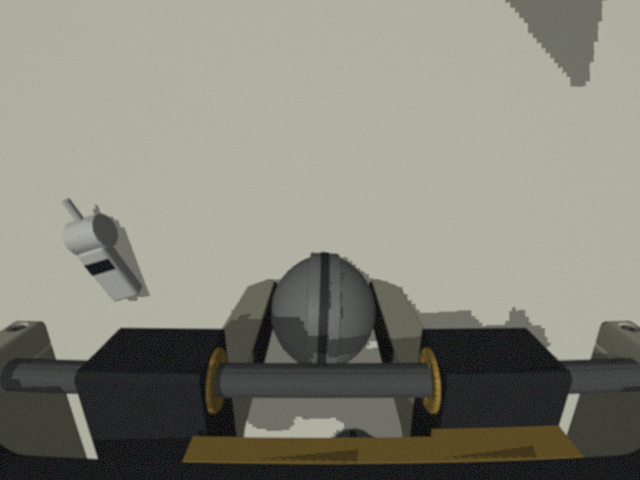

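Ball B yields to 49 mm at 3 N, about 2.5 mm a cheek, so it is the soft one. I'll carry it gently to the dish at 4 N.

Request:
{"method": "step_arm", "body": {"targets": [{"tx": 0, "ty": 0, "tz": 0, "ax": 0, "ay": 0, "az": 0, "grip": 130}, {"tx": 0, "ty": 0, "tz": 0, "ax": 0, "ay": 0, "az": 0, "grip": 134}, {"tx": 0, "ty": 0, "tz": -8, "ax": 0, "ay": 0, "az": 0, "grip": 134}, {"tx": 0, "ty": 0, "tz": -22, "ax": 0, "ay": 0, "az": 0, "grip": 134}, {"tx": 0, "ty": 0, "tz": -30, "ax": 0, "ay": 0, "az": 0, "grip": 134}, {"tx": 0, "ty": 0, "tz": -30, "ax": 0, "ay": 0, "az": 0, "grip": 134}, {"tx": 0, "ty": 0, "tz": -10, "ax": 0, "ay": 0, "az": 0, "grip": 134}, {"tx": 0, "ty": 0, "tz": 0, "ax": 0, "ay": 0, "az": 0, "grip": 134}], "squeeze": 4}}

```text
t: 14.95
tool_pos: [0.4831, 0.0031, 0.1261]
orientation: [2.285, 2.152, 0.003]
force: [-0.1, 0.3, -0.2]
opening: 0.0472
```

Request:
{"method": "step_arm", "body": {"targets": [{"tx": -15, "ty": -1, "tz": 0, "ax": 0, "ay": 0, "az": 0, "grip": 134}, {"tx": -30, "ty": -3, "tz": 0, "ax": 0, "ay": 0, "az": 0, "grip": 134}, {"tx": -30, "ty": -3, "tz": 0, "ax": 0, "ay": 0, "az": 0, "grip": 134}, {"tx": -30, "ty": -3, "tz": 0, "ax": 0, "ay": 0, "az": 0, "grip": 134}, {"tx": -30, "ty": -3, "tz": 0, "ax": 0, "ay": 0, "az": 0, "grip": 134}, {"tx": -30, "ty": -3, "tz": 0, "ax": 0, "ay": 0, "az": 0, "grip": 134}, {"tx": -30, "ty": -3, "tz": 0, "ax": 0, "ay": 0, "az": 0, "grip": 134}, {"tx": -30, "ty": -3, "tz": 0, "ax": 0, "ay": 0, "az": 0, "grip": 134}, {"tx": -30, "ty": -3, "tz": 0, "ax": 0, "ay": 0, "az": 0, "grip": 134}, {"tx": -30, "ty": -3, "tz": 0, "ax": 0, "ay": 0, "az": 0, "grip": 134}, {"tx": -30, "ty": -2, "tz": 0, "ax": 0, "ay": 0, "az": 0, "grip": 134}, {"tx": -14, "ty": -1, "tz": 0, "ax": 0, "ay": 0, "az": 0, "grip": 134}, {"tx": 0, "ty": 0, "tz": 0, "ax": 0, "ay": 0, "az": 0, "grip": 134}, {"tx": 0, "ty": 0, "tz": 0, "ax": 0, "ay": 0, "az": 0, "grip": 134}]}}

```text
t: 16.35
tool_pos: [0.4308, -0.3223, 0.1232]
orientation: [-2.286, -2.151, -0.0]
force: [-0.4, 0.3, 0.1]
opening: 0.047
```

```bash
python3 - <<'E'
from h import *
c=robot.read_camera("wrist");cv2.imwrite("pics/w7.png",c["frame"])
s=robot.read_state(); print(s["tool_pos"],s["orientation"],s["opening"])
E
```

```text
[ 0.43104462 -0.32199952  0.1235741 ] [-2.28525113e+00 -2.15279317e+00 -5.40153665e-04] 0.04701656178886641
```

View pics/w7.png

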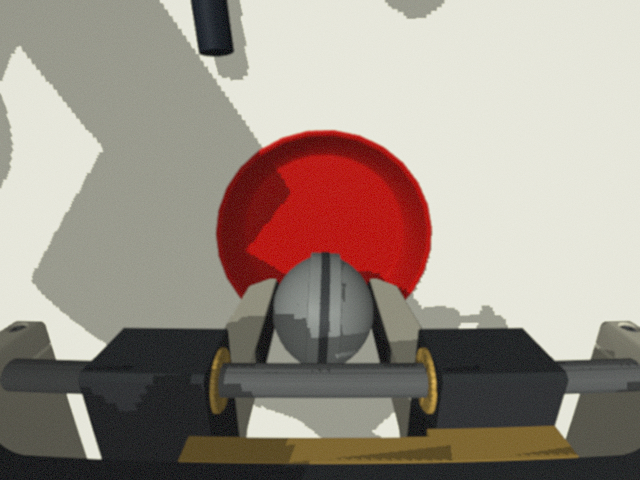

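The ball is held over the dish, in line with its centre (both near column 324). Lowering and holding a moment before release.

Request:
{"method": "step_arm", "body": {"targets": [{"tx": 0, "ty": 3, "tz": 25, "ax": 0, "ay": 0, "az": 0, "grip": 134}, {"tx": 0, "ty": 0, "tz": 25, "ax": 0, "ay": 0, "az": 0, "grip": 134}, {"tx": 0, "ty": 0, "tz": 20, "ax": 0, "ay": 0, "az": 0, "grip": 134}, {"tx": 0, "ty": 0, "tz": 14, "ax": 0, "ay": 0, "az": 0, "grip": 134}, {"tx": 0, "ty": 0, "tz": 8, "ax": 0, "ay": 0, "az": 0, "grip": 134}, {"tx": 0, "ty": 0, "tz": 0, "ax": 0, "ay": 0, "az": 0, "grip": 134}, {"tx": 0, "ty": 0, "tz": 0, "ax": 0, "ay": 0, "az": 0, "grip": 134}, {"tx": 0, "ty": 0, "tz": 0, "ax": 0, "ay": 0, "az": 0, "grip": 134}]}}

```text
t: 17.2
tool_pos: [0.435, -0.3241, 0.0339]
orientation: [2.286, 2.153, 0.0]
force: [0.9, 0.0, -0.9]
opening: 0.0472
```

Request:
{"method": "step_arm", "body": {"targets": [{"tx": 0, "ty": 0, "tz": 2, "ax": 0, "ay": 0, "az": 0, "grip": 134}, {"tx": 0, "ty": 0, "tz": 0, "ax": 0, "ay": 0, "az": 0, "grip": 134}, {"tx": 0, "ty": 0, "tz": 0, "ax": 0, "ay": 0, "az": 0, "grip": 126}, {"tx": 0, "ty": 0, "tz": 0, "ax": 0, "ay": 0, "az": 0, "grip": 118}, {"tx": 0, "ty": 0, "tz": 0, "ax": 0, "ay": 0, "az": 0, "grip": 110}, {"tx": 0, "ty": 0, "tz": 0, "ax": 0, "ay": 0, "az": 0, "grip": 100}, {"tx": 0, "ty": 0, "tz": 0, "ax": 0, "ay": 0, "az": 0, "grip": 85}, {"tx": 0, "ty": 0, "tz": 0, "ax": 0, "ay": 0, "az": 0, "grip": 70}, {"tx": 0, "ty": 0, "tz": 0, "ax": 0, "ay": 0, "az": 0, "grip": 65}, {"tx": 0, "ty": 0, "tz": -15, "ax": 0, "ay": 0, "az": 0, "grip": 65}, {"tx": 0, "ty": 0, "tz": -35, "ax": 0, "ay": 0, "az": 0, "grip": 65}, {"tx": 0, "ty": 0, "tz": -40, "ax": 0, "ay": 0, "az": 0, "grip": 40}, {"tx": 0, "ty": 0, "tz": -20, "ax": 0, "ay": 0, "az": 0, "grip": 0}, {"tx": 0, "ty": 0, "tz": 0, "ax": 0, "ay": 0, "az": 0, "grip": 0}]}}

```text
t: 18.6
tool_pos: [0.4366, -0.3256, 0.1462]
orientation: [2.281, 2.148, 0.001]
force: [0.1, -1.4, 0.1]
opening: 0.0889
```

```bash
python3 - <<'E'
from h import *
c=robot.read_camera("wrist");cv2.imwrite("pics/w8.png",c["frame"])
s=robot.read_state(); print(s["tool_pos"],s["orientation"],s["opening"])
E
```

```text
[ 0.43549238 -0.32465454  0.14351714] [2.28347805e+00 2.15046301e+00 6.58239227e-04] 0.09103024046061897
```

View pics/w8.png

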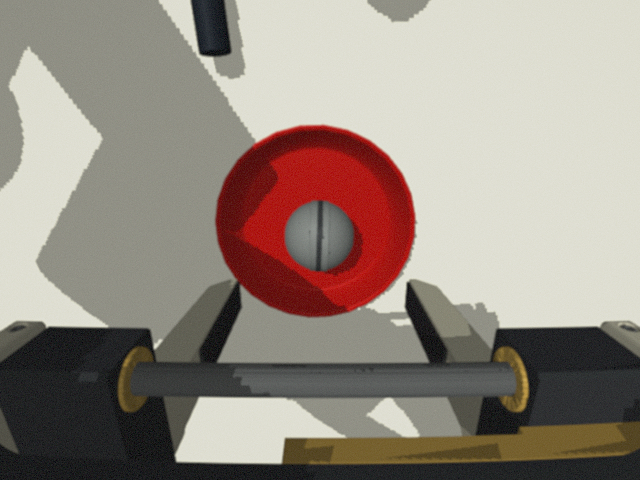

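The soft ball stands upright in the dish near (320,236). On to ball C.

Request:
{"method": "step_arm", "body": {"targets": [{"tx": 0, "ty": 0, "tz": 0, "ax": 0, "ay": 0, "az": -0.07, "grip": 0}, {"tx": 35, "ty": 10, "tz": 0, "ax": 0, "ay": 0, "az": 0, "grip": 0}, {"tx": 35, "ty": 10, "tz": 0, "ax": 0, "ay": 0, "az": 0, "grip": 0}, {"tx": 35, "ty": 10, "tz": 0, "ax": 0, "ay": 0, "az": 0, "grip": 0}, {"tx": 35, "ty": 10, "tz": 0, "ax": 0, "ay": 0, "az": 0, "grip": 0}, {"tx": 35, "ty": 11, "tz": 0, "ax": 0, "ay": 0, "az": 0, "grip": 0}, {"tx": 33, "ty": 11, "tz": 0, "ax": 0, "ay": 0, "az": 0, "grip": 0}, {"tx": 0, "ty": 0, "tz": 20, "ax": 0, "ay": 0, "az": 0, "grip": 0}, {"tx": 0, "ty": 0, "tz": 0, "ax": 0, "ay": 0, "az": 0, "grip": 0}, {"tx": 0, "ty": 0, "tz": 0, "ax": 0, "ay": 0, "az": 0, "grip": 0}], "squeeze": 3}}

```text
t: 19.65
tool_pos: [0.4929, -0.1147, 0.1193]
orientation: [-2.208, -2.231, 0.003]
force: [0.2, -0.6, 0.6]
opening: 0.0932
```

```bash
python3 - <<'E'
from h import *
c=robot.read_camera("wrist");cv2.imwrite("pics/w9.png",c["frame"])
s=robot.read_state(); print(s["tool_pos"],s["orientation"],s["opening"]);print(proj(c,[[.4949,-.1165,.0285]]))
E
```

```text
[ 0.49346775 -0.11522668  0.12015449] [-2.20990389e+00 -2.23084875e+00  1.39018033e-03] 0.09303386671041651
[[325.88102711 249.96530688]]
```

View pics/w9.png

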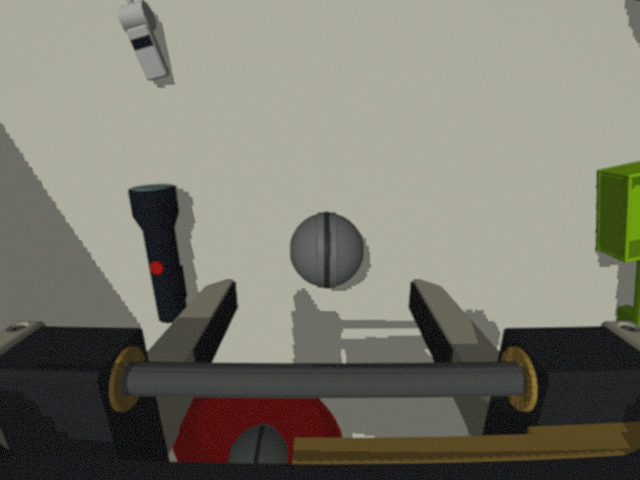

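Ball C is at (326,250), as predicted.

Request:
{"method": "step_arm", "body": {"targets": [{"tx": -1, "ty": 1, "tz": 25, "ax": 0, "ay": 0, "az": 0, "grip": 0}, {"tx": 0, "ty": 0, "tz": 25, "ax": 0, "ay": 0, "az": 0, "grip": 0}, {"tx": 0, "ty": 0, "tz": 25, "ax": 0, "ay": 0, "az": 0, "grip": 0}, {"tx": 0, "ty": 0, "tz": 21, "ax": 0, "ay": 0, "az": 0, "grip": 40}, {"tx": 0, "ty": 0, "tz": 1, "ax": 0, "ay": 0, "az": 0, "grip": 70}, {"tx": 0, "ty": 0, "tz": 0, "ax": 0, "ay": 0, "az": 0, "grip": 85}, {"tx": 0, "ty": 0, "tz": 0, "ax": 0, "ay": 0, "az": 0, "grip": 95}, {"tx": 0, "ty": 0, "tz": 0, "ax": 0, "ay": 0, "az": 0, "grip": 102}, {"tx": 0, "ty": 0, "tz": 0, "ax": 0, "ay": 0, "az": 0, "grip": 106}, {"tx": 0, "ty": 0, "tz": 0, "ax": 0, "ay": 0, "az": 0, "grip": 110}, {"tx": 0, "ty": 0, "tz": 0, "ax": 0, "ay": 0, "az": 0, "grip": 114}, {"tx": 0, "ty": 0, "tz": 0, "ax": 0, "ay": 0, "az": 0, "grip": 118}, {"tx": 0, "ty": 0, "tz": 0, "ax": 0, "ay": 0, "az": 0, "grip": 122}, {"tx": 0, "ty": 0, "tz": 0, "ax": 0, "ay": 0, "az": 0, "grip": 126}, {"tx": 0, "ty": 0, "tz": 0, "ax": 0, "ay": 0, "az": 0, "grip": 126}, {"tx": 0, "ty": 0, "tz": 0, "ax": 0, "ay": 0, "az": 0, "grip": 126}], "squeeze": 3}}

```text
t: 21.3
tool_pos: [0.4957, -0.1161, 0.0239]
orientation: [2.21, 2.232, 0.001]
force: [1.2, -1.6, 3.8]
opening: 0.0534
```

Ball C holds 53.4 mm, so it is firm. Off to the box.

Request:
{"method": "step_arm", "body": {"targets": [{"tx": 0, "ty": 0, "tz": 0, "ax": 0, "ay": 0, "az": 0, "grip": 135}, {"tx": 0, "ty": 0, "tz": 0, "ax": 0, "ay": 0, "az": 0, "grip": 135}, {"tx": 0, "ty": 0, "tz": -15, "ax": 0, "ay": 0, "az": 0, "grip": 135}, {"tx": 0, "ty": 0, "tz": -35, "ax": 0, "ay": 0, "az": 0, "grip": 135}, {"tx": 0, "ty": -20, "tz": -35, "ax": 0, "ay": 0, "az": 0, "grip": 135}, {"tx": 0, "ty": -25, "tz": -30, "ax": 0, "ay": 0, "az": 0, "grip": 135}, {"tx": 0, "ty": -25, "tz": -20, "ax": 0, "ay": 0, "az": 0, "grip": 135}, {"tx": 0, "ty": 0, "tz": 0, "ax": 0, "ay": 0, "az": -0.14, "grip": 135}, {"tx": 0, "ty": 0, "tz": 0, "ax": 0, "ay": 0, "az": -0.14, "grip": 135}, {"tx": 0, "ty": 0, "tz": 0, "ax": 0, "ay": 0, "az": -0.14, "grip": 135}, {"tx": 0, "ty": 0, "tz": 0, "ax": 0, "ay": 0, "az": -0.14, "grip": 135}, {"tx": 0, "ty": 0, "tz": 0, "ax": 0, "ay": 0, "az": -0.14, "grip": 135}, {"tx": 0, "ty": 0, "tz": 0, "ax": 0, "ay": 0, "az": -0.14, "grip": 135}, {"tx": 0, "ty": 0, "tz": 0, "ax": 0, "ay": 0, "az": -0.14, "grip": 135}, {"tx": 0, "ty": 0, "tz": 0, "ax": 0, "ay": 0, "az": -0.14, "grip": 135}, {"tx": 0, "ty": 0, "tz": 0, "ax": 0, "ay": 0, "az": -0.14, "grip": 135}, {"tx": 0, "ty": 0, "tz": 0, "ax": 0, "ay": 0, "az": -0.14, "grip": 135}, {"tx": 0, "ty": 0, "tz": 0, "ax": 0, "ay": 0, "az": -0.075, "grip": 135}, {"tx": 0, "ty": 0, "tz": 0, "ax": 0, "ay": 0, "az": 0, "grip": 135}], "squeeze": 8}}

```text
t: 23.2
tool_pos: [0.424, -0.1161, 0.1573]
orientation: [-0.133, -3.136, -0.002]
force: [-0.6, -0.2, -1.2]
opening: 0.0532
```

Request:
{"method": "step_arm", "body": {"targets": [{"tx": 2, "ty": 40, "tz": 0, "ax": 0, "ay": 0, "az": 0, "grip": 135}, {"tx": 2, "ty": 40, "tz": 0, "ax": 0, "ay": 0, "az": 0, "grip": 135}, {"tx": 2, "ty": 40, "tz": 0, "ax": 0, "ay": 0, "az": 0, "grip": 135}, {"tx": 2, "ty": 40, "tz": 0, "ax": 0, "ay": 0, "az": 0, "grip": 135}, {"tx": 2, "ty": 40, "tz": 0, "ax": 0, "ay": 0, "az": 0, "grip": 135}, {"tx": 1, "ty": 40, "tz": 0, "ax": 0, "ay": 0, "az": 0, "grip": 135}, {"tx": 1, "ty": 40, "tz": 0, "ax": 0, "ay": 0, "az": 0, "grip": 135}, {"tx": 1, "ty": 40, "tz": 0, "ax": 0, "ay": 0, "az": 0, "grip": 135}, {"tx": 1, "ty": 40, "tz": 0, "ax": 0, "ay": 0, "az": 0, "grip": 135}, {"tx": 1, "ty": 40, "tz": 0, "ax": 0, "ay": 0, "az": 0, "grip": 135}, {"tx": 0, "ty": 3, "tz": 20, "ax": 0, "ay": 0, "az": 0, "grip": 135}, {"tx": 0, "ty": 0, "tz": 20, "ax": 0, "ay": 0, "az": 0, "grip": 135}, {"tx": 0, "ty": 0, "tz": 0, "ax": 0, "ay": 0, "az": 0, "grip": 135}, {"tx": 0, "ty": 0, "tz": 0, "ax": 0, "ay": 0, "az": 0, "grip": 135}]}}

```text
t: 24.6
tool_pos: [0.444, 0.2857, 0.1179]
orientation: [-0.137, -3.136, 0.002]
force: [-0.4, 0.3, -0.7]
opening: 0.0536
```

```bash
python3 - <<'E'
from h import *
c=robot.read_camera("wrist");cv2.imwrite("pics/w10.png",c["frame"])
s=robot.read_state(); print(s["tool_pos"],s["orientation"],s["opening"])
c=robot.read_camera("scene");cv2.imwrite("pics/s10.png",c["frame"])
E
```

```text
[0.44474784 0.28595848 0.11899848] [-1.36931751e-01 -3.13823698e+00  2.83803575e-04] 0.053346554160794174
```

View pics/w10.png

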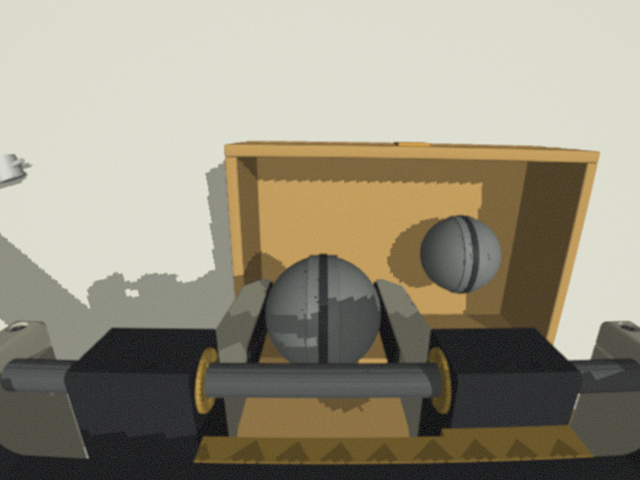

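View pics/s10.png

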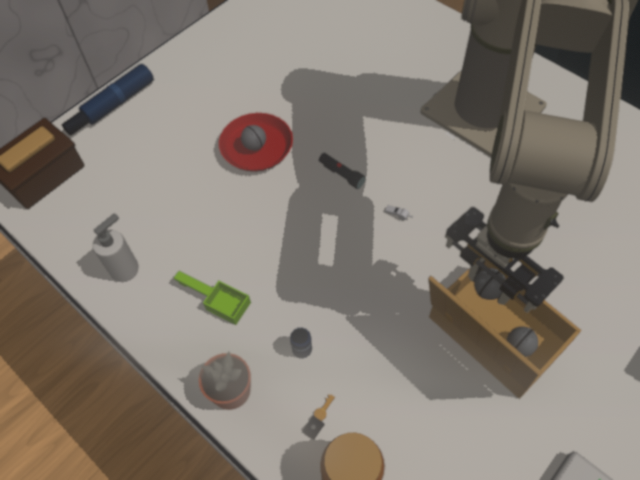

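Ball A is in the box's far half at (460,255), and there is room for ball C and the fingers. Lowering.

Request:
{"method": "step_arm", "body": {"targets": [{"tx": 0, "ty": 4, "tz": 25, "ax": 0, "ay": 0, "az": 0, "grip": 135}, {"tx": 0, "ty": 0, "tz": 25, "ax": 0, "ay": 0, "az": 0, "grip": 135}, {"tx": 0, "ty": 0, "tz": 22, "ax": 0, "ay": 0, "az": 0, "grip": 135}, {"tx": 0, "ty": 0, "tz": 11, "ax": 0, "ay": 0, "az": 0, "grip": 135}, {"tx": 0, "ty": 0, "tz": 0, "ax": 0, "ay": 0, "az": 0, "grip": 135}, {"tx": 0, "ty": 0, "tz": 0, "ax": 0, "ay": 0, "az": 0, "grip": 105}, {"tx": 0, "ty": 0, "tz": 0, "ax": 0, "ay": 0, "az": 0, "grip": 90}, {"tx": 0, "ty": 0, "tz": 0, "ax": 0, "ay": 0, "az": 0, "grip": 82}, {"tx": 0, "ty": 0, "tz": 0, "ax": 0, "ay": 0, "az": 0, "grip": 82}, {"tx": 0, "ty": 0, "tz": -15, "ax": 0, "ay": 0, "az": 0, "grip": 82}, {"tx": 0, "ty": 0, "tz": -35, "ax": 0, "ay": 0, "az": 0, "grip": 82}, {"tx": 0, "ty": 0, "tz": -40, "ax": 0, "ay": 0, "az": 0, "grip": 82}, {"tx": 0, "ty": 0, "tz": 0, "ax": 0, "ay": 0, "az": 0, "grip": 120}]}}

```text
t: 26.0
tool_pos: [0.449, 0.2922, 0.1336]
orientation: [0.134, 3.129, 0.009]
force: [0.9, 1.3, 0.2]
opening: 0.0586
```

```bash
python3 - <<'E'
from h import *
c=robot.read_camera("wrist");cv2.imwrite("pics/w11.png",c["frame"])
s=robot.read_state(); print(s["tool_pos"],s["orientation"],s["opening"])
E
```

```text
[0.44780891 0.29159254 0.13069471] [0.13425088 3.13164131 0.00632443] 0.0552598409021552
```

View pics/w11.png

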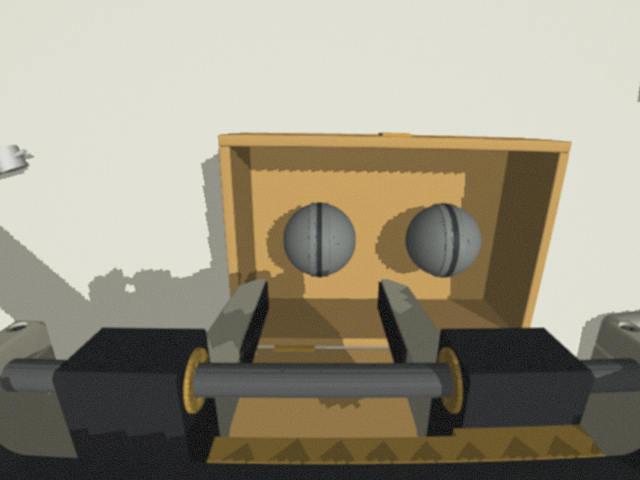

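Both firm balls stand in the box, at (320,240) and (444,240). Now the lid: go up, over it, and behind its free edge.

Request:
{"method": "step_arm", "body": {"targets": [{"tx": 0, "ty": 0, "tz": -38, "ax": 0, "ay": 0, "az": 0, "grip": 150}, {"tx": 0, "ty": 0, "tz": -38, "ax": 0, "ay": 0, "az": 0, "grip": 150}, {"tx": 0, "ty": 0, "tz": -38, "ax": 0, "ay": 0, "az": 0, "grip": 150}, {"tx": 0, "ty": 14, "tz": -38, "ax": 0, "ay": 0, "az": 0, "grip": 150}, {"tx": 0, "ty": 15, "tz": 0, "ax": 0, "ay": 0, "az": 0, "grip": 150}, {"tx": 0, "ty": 15, "tz": 0, "ax": 0, "ay": 0, "az": 0, "grip": 150}, {"tx": -30, "ty": 0, "tz": 0, "ax": 0, "ay": 0, "az": 0, "grip": 150}, {"tx": -30, "ty": 0, "tz": 0, "ax": 0, "ay": 0, "az": 0, "grip": 150}, {"tx": -30, "ty": 0, "tz": 0, "ax": 0, "ay": 0, "az": 0, "grip": 150}, {"tx": -30, "ty": 0, "tz": 0, "ax": 0, "ay": 0, "az": 0, "grip": 150}, {"tx": -30, "ty": 0, "tz": 0, "ax": 0, "ay": 0, "az": 0, "grip": 150}, {"tx": 0, "ty": 0, "tz": 0, "ax": 0, "ay": 0, "az": 0, "grip": 150}, {"tx": 0, "ty": 0, "tz": 0, "ax": 0, "ay": 0, "az": 0, "grip": 150}]}}

```text
t: 27.35
tool_pos: [0.5976, 0.321, 0.2742]
orientation: [-0.135, -3.134, 0.003]
force: [0.3, -0.2, -0.6]
opening: 0.0383
```

```bash
python3 - <<'E'
from h import *
c=robot.read_camera("wrist");cv2.imwrite("pics/w12.png",c["frame"])
s=robot.read_state(); print(s["tool_pos"],s["orientation"],s["opening"])
c=robot.read_camera("scene");cv2.imwrite("pics/s12.png",cv2.resize(c["frame"][100:440,300:640],None,fx=1.7,fy=1.7))
E
```

```text
[0.59726783 0.3212966  0.27525827] [-1.34278330e-01 -3.13519081e+00  2.26793121e-03] 0.03854373805757836
```

View pics/w12.png

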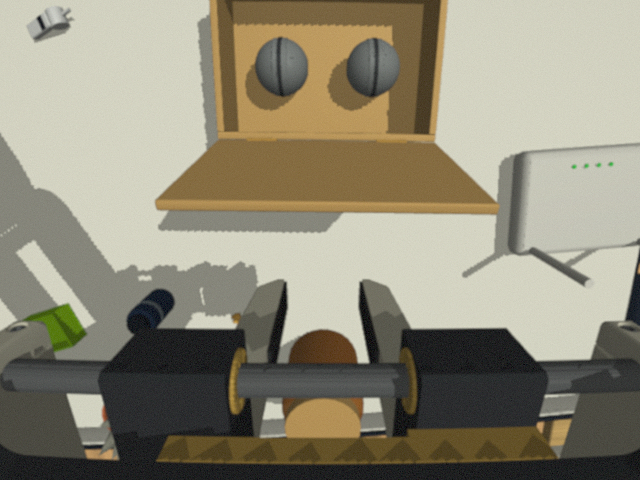

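View pics/s12.png

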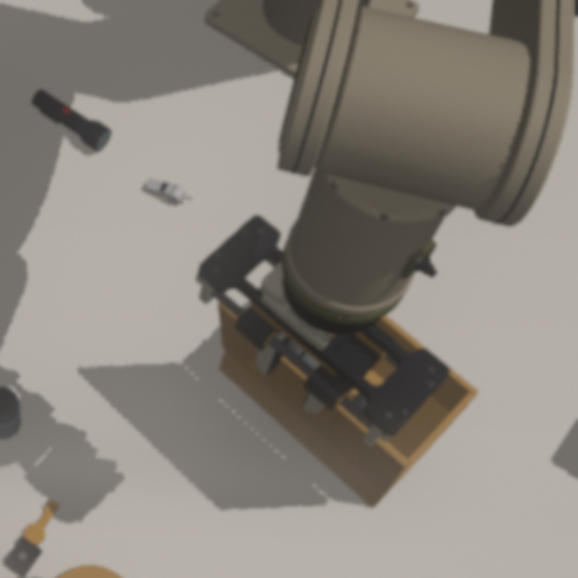

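```bash
python3 - <<'E'
from h import *
c=robot.read_camera("wrist")
print(plane(c,[(157,206),(497,209)],.218)); print(proj(c,[[.597,.321,.2612],[.61,.30,.218]]))
E
```

```text
[[0.54935484 0.22017863 0.218     ]
 [0.56955681 0.43585866 0.218     ]]
[[320.77705541 292.87908062]
 [291.98536464 283.59121003]]
```

The lid's edge runs at x about 0.55 to 0.57, and the fingers are about 30 mm behind it. Lowering, then pushing slowly.

Request:
{"method": "step_arm", "body": {"targets": [{"tx": 0, "ty": 0, "tz": 20, "ax": 0, "ay": 0, "az": 0, "grip": 150}, {"tx": 0, "ty": 0, "tz": 25, "ax": 0, "ay": 0, "az": 0, "grip": 150}, {"tx": 0, "ty": 0, "tz": 25, "ax": 0, "ay": 0, "az": 0, "grip": 150}, {"tx": 0, "ty": 0, "tz": 10, "ax": 0, "ay": 0, "az": 0, "grip": 150}, {"tx": 0, "ty": 0, "tz": 0, "ax": 0, "ay": 0, "az": 0, "grip": 150}, {"tx": 8, "ty": 0, "tz": 0, "ax": 0, "ay": 0, "az": 0, "grip": 150}, {"tx": 8, "ty": 0, "tz": 0, "ax": 0, "ay": 0, "az": 0, "grip": 150}, {"tx": 5, "ty": 0, "tz": 0, "ax": 0, "ay": 0, "az": 0, "grip": 150}, {"tx": 5, "ty": 0, "tz": 0, "ax": 0, "ay": 0, "az": 0, "grip": 150}, {"tx": 5, "ty": 0, "tz": 0, "ax": 0, "ay": 0, "az": 0, "grip": 150}, {"tx": 5, "ty": 0, "tz": 0, "ax": 0, "ay": 0, "az": 0, "grip": 150}, {"tx": 5, "ty": 0, "tz": 0, "ax": 0, "ay": 0, "az": 0, "grip": 150}, {"tx": 5, "ty": 0, "tz": 0, "ax": 0, "ay": 0, "az": 0, "grip": 150}, {"tx": 5, "ty": 0, "tz": 0, "ax": 0, "ay": 0, "az": 0, "grip": 150}, {"tx": 5, "ty": 0, "tz": 0, "ax": 0, "ay": 0, "az": 0, "grip": 150}]}}

```text
t: 29.0
tool_pos: [0.5421, 0.3259, 0.1976]
orientation: [-0.135, -3.139, 0.0]
force: [-0.7, 0.6, -0.8]
opening: 0.0384
```

Request:
{"method": "step_arm", "body": {"targets": [{"tx": 5, "ty": 0, "tz": 0, "ax": 0, "ay": 0, "az": 0, "grip": 150}, {"tx": 5, "ty": 0, "tz": 0, "ax": 0, "ay": 0, "az": 0, "grip": 150}, {"tx": 5, "ty": 0, "tz": 0, "ax": 0, "ay": 0, "az": 0, "grip": 150}, {"tx": 5, "ty": 0, "tz": 0, "ax": 0, "ay": 0, "az": 0, "grip": 150}, {"tx": 5, "ty": 0, "tz": 0, "ax": 0, "ay": 0, "az": 0, "grip": 150}, {"tx": 5, "ty": 0, "tz": 0, "ax": 0, "ay": 0, "az": 0, "grip": 150}, {"tx": 5, "ty": 0, "tz": 0, "ax": 0, "ay": 0, "az": 0, "grip": 150}, {"tx": 5, "ty": 0, "tz": 0, "ax": 0, "ay": 0, "az": 0, "grip": 150}]}}

```text
t: 29.8
tool_pos: [0.5023, 0.3294, 0.1976]
orientation: [-0.135, -3.139, 0.0]
force: [0.3, -0.4, 0.4]
opening: 0.0381
```

```bash
python3 - <<'E'
from h import *
c=robot.read_camera("wrist");cv2.imwrite("pics/w13.png",c["frame"])
s=robot.read_state(); print(s["t"],s["tool_pos"],s["force"])
c=robot.read_camera("scene");cv2.imwrite("pics/s13.png",cv2.resize(c["frame"][100:440,300:640],None,fx=1.7,fy=1.7))
E
```

```text
29.85 [0.50168568 0.32958635 0.19765623] [0.46710016 0.00985534 0.36946698]
```

View pics/w13.png

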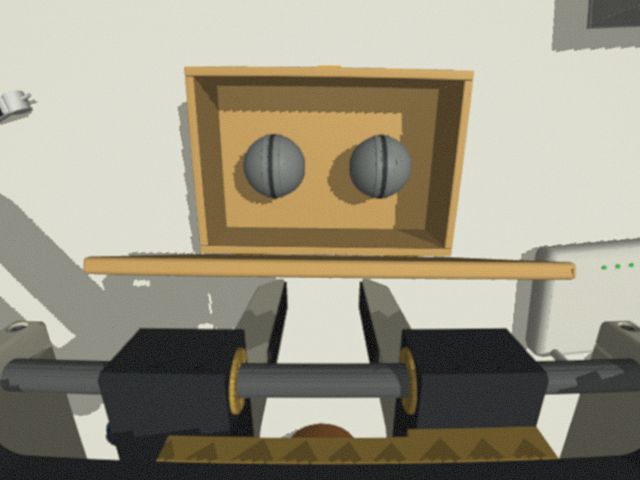

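View pics/s13.png

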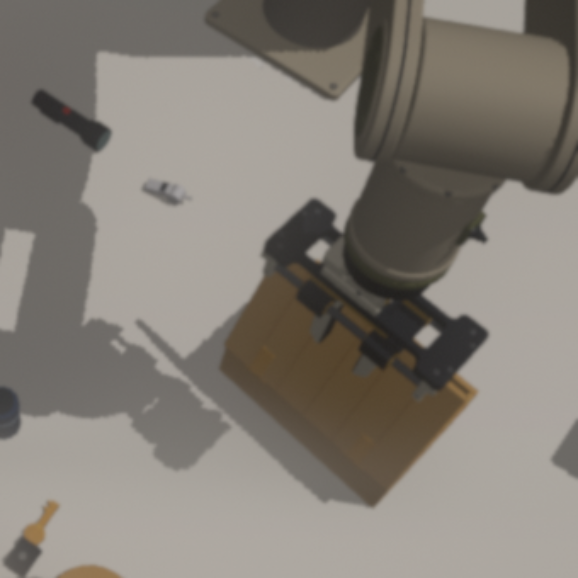

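The lid is past upright and has started to sink. I'll nudge it a little further, rise clear and wait.

Request:
{"method": "step_arm", "body": {"targets": [{"tx": 6, "ty": 0, "tz": 0, "ax": 0, "ay": 0, "az": 0, "grip": 150}, {"tx": 6, "ty": 0, "tz": 0, "ax": 0, "ay": 0, "az": 0, "grip": 150}, {"tx": 6, "ty": 0, "tz": 0, "ax": 0, "ay": 0, "az": 0, "grip": 150}, {"tx": 6, "ty": 0, "tz": 0, "ax": 0, "ay": 0, "az": 0, "grip": 150}, {"tx": 0, "ty": 0, "tz": -20, "ax": 0, "ay": 0, "az": 0, "grip": 150}, {"tx": 0, "ty": 0, "tz": -30, "ax": 0, "ay": 0, "az": 0, "grip": 150}, {"tx": 0, "ty": 0, "tz": -30, "ax": 0, "ay": 0, "az": 0, "grip": 150}, {"tx": 0, "ty": -30, "tz": -10, "ax": 0, "ay": 0, "az": 0, "grip": 150}, {"tx": 0, "ty": -40, "tz": 0, "ax": 0, "ay": 0, "az": 0, "grip": 150}, {"tx": 0, "ty": -40, "tz": 0, "ax": 0, "ay": 0, "az": 0, "grip": 150}, {"tx": 0, "ty": -40, "tz": 0, "ax": 0, "ay": 0, "az": 0, "grip": 150}, {"tx": 0, "ty": -40, "tz": 0, "ax": 0, "ay": 0, "az": 0, "grip": 150}, {"tx": 0, "ty": -40, "tz": 0, "ax": 0, "ay": 0, "az": 0, "grip": 150}, {"tx": 0, "ty": -20, "tz": 0, "ax": 0, "ay": 0, "az": 0, "grip": 150}, {"tx": 0, "ty": 0, "tz": 0, "ax": 0, "ay": 0, "az": 0, "grip": 150}, {"tx": 0, "ty": 0, "tz": 0, "ax": 0, "ay": 0, "az": 0, "grip": 150}, {"tx": 0, "ty": 0, "tz": 0, "ax": 0, "ay": 0, "az": 0, "grip": 150}, {"tx": 0, "ty": 0, "tz": 0, "ax": 0, "ay": 0, "az": 0, "grip": 150}, {"tx": 0, "ty": 0, "tz": 0, "ax": 0, "ay": 0, "az": 0, "grip": 150}]}}

```text
t: 31.8
tool_pos: [0.4573, 0.0832, 0.2875]
orientation: [-0.132, -3.138, -0.0]
force: [0.4, 0.5, -0.4]
opening: 0.0383
```

```bash
python3 - <<'E'
from h import *
s=robot.read_state(); print(s["t"],s["tool_pos"],s["force"])
c=robot.read_camera("scene");cv2.imwrite("pics/s14.png",c["frame"])
c=robot.read_camera("top");cv2.imwrite("pics/t14.png",c["frame"])
E
```

```text
31.8 [0.45731845 0.08319706 0.28750633] [ 0.41804269  0.46463832 -0.37837372]
```

View pics/s14.png

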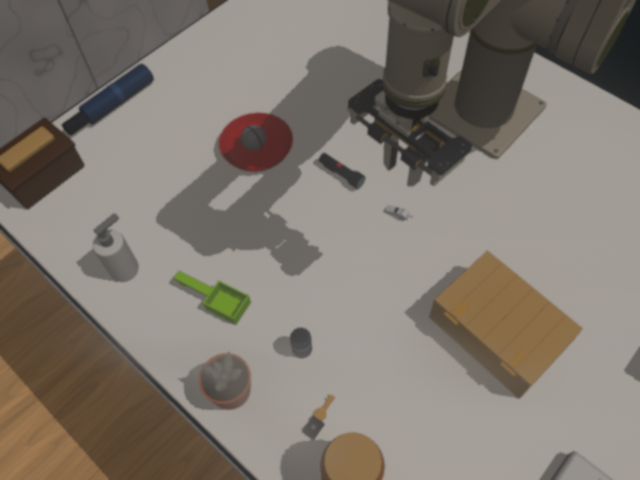

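View pics/t14.png

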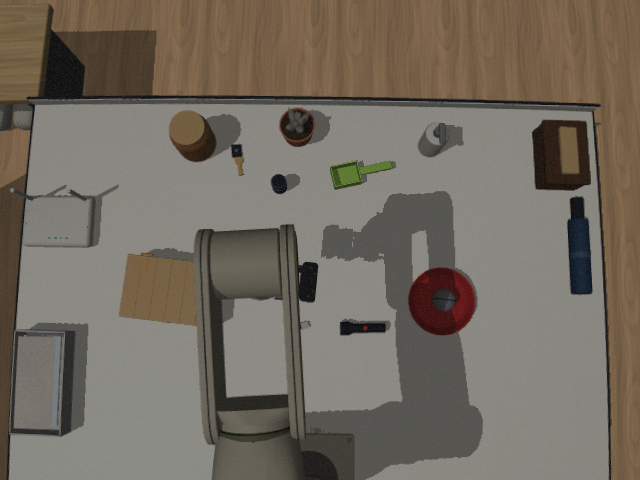

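The lid lies on the box and everything else is where it was. Last, I let a second pass and check the lid angle and the soft ball's position.

Request:
{"method": "step_arm", "body": {"targets": [{"tx": 0, "ty": -30, "tz": 0, "ax": 0, "ay": 0, "az": 0, "grip": 150}, {"tx": 0, "ty": -30, "tz": 0, "ax": 0, "ay": 0, "az": 0, "grip": 150}, {"tx": 0, "ty": 0, "tz": 0, "ax": 0, "ay": 0, "az": 0, "grip": 150}, {"tx": 0, "ty": 0, "tz": 0, "ax": 0, "ay": 0, "az": 0, "grip": 150}, {"tx": 0, "ty": 0, "tz": 0, "ax": 0, "ay": 0, "az": 0, "grip": 150}, {"tx": 0, "ty": 0, "tz": 0, "ax": 0, "ay": 0, "az": 0, "grip": 150}, {"tx": 0, "ty": 0, "tz": 0, "ax": 0, "ay": 0, "az": 0, "grip": 150}, {"tx": 0, "ty": 0, "tz": 0, "ax": 0, "ay": 0, "az": 0, "grip": 150}]}}

```text
t: 32.7
tool_pos: [0.4522, 0.023, 0.2876]
orientation: [-0.133, -3.139, -0.0]
force: [-0.5, -0.7, 0.2]
opening: 0.0385
```

```bash
python3 - <<'E'
from h import *
s=robot.read_camera("scene");t=robot.read_camera("top")
cv2.imwrite("pics/a.png",cv2.resize(s["frame"][240:400,420:590],None,fx=3.7,fy=3.7,interpolation=cv2.INTER_CUBIC))
cv2.imwrite("pics/b.png",cv2.resize(t["frame"][230:345,100:240],None,fx=5,fy=5,interpolation=cv2.INTER_CUBIC))
# predicted lid top corners when shut
c0=np.array([.4477,.3363]);X=np.array([.9963,-.0854]);Y=np.array([.0854,.9963])
P=[np.r_[c0+X*a*.075+Y*b*.11,.078] for a,b in((-1,1),(-1,-1),(1,-1),(1,1))]
print((proj(s,P)-[420,240])*3.7); print((proj(t,P)-[100,230])*5)
E
```

```text
[[599.65571416 322.8479666 ]
 [241.45359841  36.40766442]
 [ 45.96692404 222.19018736]
 [408.930148   537.12525021]]
[[ 94.535299   431.32249162]
 [552.85371491 481.03263048]
 [590.57408281 163.4733114 ]
 [137.54284905 117.49646603]]
```

View pics/a.png

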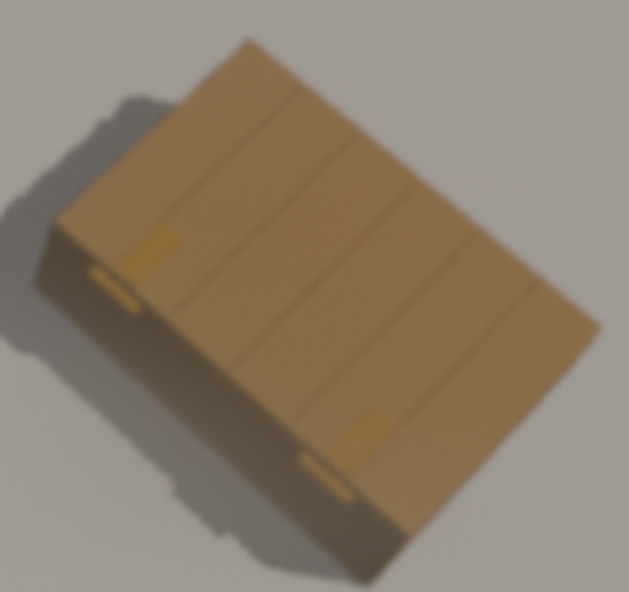

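View pics/b.png

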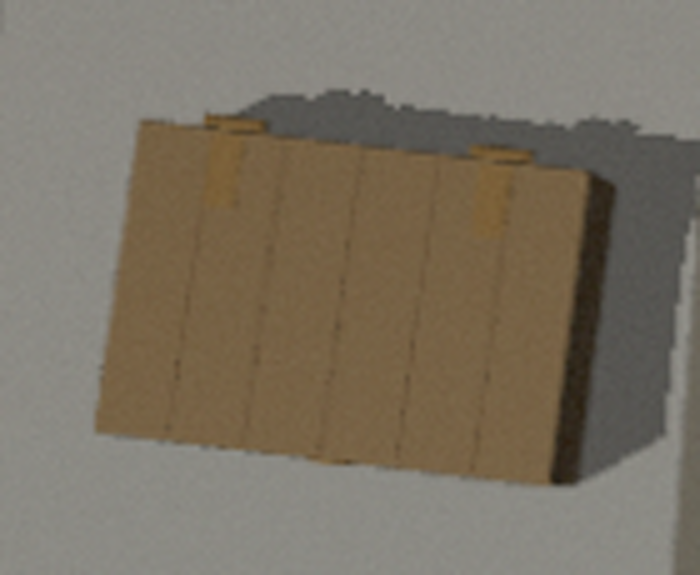

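The lid's corners lie within 1 to 3 camera pixels of where a fully shut lid's would be. The soft ball is at (444,300) in the top view, with the dish centre at (442,300). Handing in.

```bash
python3 - <<'E'
from plant import robot
print(robot.close_job())
E
```

```text
the job is handed in; nothing more can be done
None
```

The job is done and handed in at about 33 s. The soft ball is in the red dish, both firm ones are in the bamboo box, and the lid is shut.

- **Which ball was soft:** I squeezed each ball cheek to cheek at 3 N. The two outer balls stayed at about 53.5–54 mm, so they are firm. The middle one gave to about 49 mm and is the soft one. It was carried at 4 N and held at about 47 mm, roughly 3.5 mm a cheek, well inside the limit.
- **Soft ball:** it was held low over the dish floor, then released. The wrist picture showed it upright, and the last top picture had it within about 2 pixels of the dish's centre.
- **Firm balls and lid:** both stood upright, side by side, in the box before I pushed the lid over from behind. It sank shut, and its corners in both views lie within about 1–3 pixels of where a fully shut lid's would be.
- **Other things:** I saw no movement of the whistle, torch, scoop, key or bag holder in the last pictures, judged by eye; in the top view the arm hid part of the whistle.

No check failed or disagreed, apart from a 1–2 mm difference between the two cameras on the balls' positions. I did not measure the lid angle directly.

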